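Right the fallen sample jar and poise the jar tongs at their mark above it

TASK

One of the small honey sample jars has toppled on the wooden serving board: stand it upright on the board again and let go of it. Then pick up the sprung jar tongs from their rest and squeeze them until the engraved ring on their guide pin has just come out level with the outside of the arm, which is 40 mm between the jaws, so that they will just pass over a cap. Finish while still holding them at that mark, level and steady in the air about 4 cm above the cap of the jar you righted, with the cap midway between the jaws, ready to come down over it; leave all the other goods on the counter where they stand.

Things in the scene. Friction and masses are not known exactly. Their poses are not given: they have to be found in the camera images.
- jar: The fallen sample jar, the only one lying down: a round glass jar of honey, 66 mm tall, 36 mm in diameter up to 46 mm height, short neck, then a brass twist cap 32 mm in diameter and 14 mm high; about 100 g. Origin at the centre of its base; its z axis runs from the base to the cap. It starts lying on the board with its cap to the left (+y, up to 35 degrees off).
- jar_cap (a point): Centre of the top of the fallen jar's cap (66 mm from its base along its z axis).
- board: Wooden serving board, fixed to the counter, 290 mm (x) by 200 mm (y), 15 mm thick, no rim. Origin at the centre of its underside, which lies on the counter; z up. The fallen jar lies near its middle; the three other sample jars stand along its near and far ends.
- tongs: Sprung steel jar tongs lying flat on the rest, a bow with two spreading arms 16 mm high, 90 g. Origin midway between their two black finger plates at mid-height, 32 mm above the counter; x along the tongs to the jaws (ends 90 mm ahead; bow 125 mm behind), y left, z up. Plates: 50 mm long in x, 20 mm high, 60 mm over their outsides at rest (64 at the front), 42 and parallel at the mark.
- pin_ring (a point): Ring engraved on the thin guide pin, which is fixed in the right arm and crosses through a slot in the left arm 60 mm behind the origin of the tongs; it sticks out at the left by 2 mm at rest and 11 mm at the mark. At rest the ring is 9 mm inside the left arm; at the mark it has just reached the arm's outside.
- jaw_right (a point): Middle of the inner face of the right jaw (y negative), 70 mm ahead of the finger plates' middle, at mid-height. It is fixed to tongs, which is the bow and the right arm: as the arms close by q, the tongs' midline turns q/2 clockwise from the body's x axis.
- jaw_left (a point): Middle of the inner face of the left jaw, opposite jaw_right. The distance between the two is the jaw gap: 69 mm at rest, 40 mm at the mark.
- tongs_arm (a joint): Angle by which the left arm is squeezed towards the right one, rad: 0 at rest (gap 69 mm), 0.16 at the mark (gap 40 mm), 0.36 nearly shut; per 0.1 rad the jaw gap changes 18.6 mm, the width over the plates 11.5 mm. Squeezing at the plates takes about 1 N to start, 4 N at the mark, 7 N nearly shut; let go, they spring open.
- rest: Low wooden rest for the tongs, fixed to the counter: a base board 176 by 90 by 4 mm with two cross bars whose tops are 24 mm above the counter, 92 mm behind and 55 mm ahead of its origin. Between the bars there is free room beside and under the finger plates, down to the 4 mm board. Origin on the counter beneath the tongs' finger plates; x along the tongs towards the jaws.
- jar_a: Another sample jar of the same kind, standing on the board; origin at the centre of its base.
- jar_b: Another sample jar of the same kind, standing on the board; origin at the centre of its base.
- jar_c: Another sample jar of the same kind, standing on the board; origin at the centre of its base.
- honey_jar: Retail jar of honey, 80 mm in diameter, 100 mm tall, yellow lid, standing at the back of the counter; origin at the centre of its base.
- cream_jar: Retail jar of creamed honey, 80 mm in diameter, 100 mm tall, white lid, standing at the back of the counter; origin at the centre of its base.
- cups: Stack of white paper tasting cups, 54 mm in diameter, 65 mm tall, at the back of the counter; origin at the centre of its base.

How it is judged:
By the outcome, as a careful person would: the job done as asked, in the order asked, and still so for the second after the job is handed in, while the arm keeps its last pose, push and grip.
It also fails if it takes over 72 s, if anything falls off the work surface, if the arm or the gripper's body presses on something with over 40 N, if the wrist force passes 120 N, or if a joint passes its speed limit or range.

ROBOT

A 7-joint arm with a two-finger parallel gripper is mounted at the origin on the work surface. World frame = base frame: x ahead of the robot, y to its left, z up, the work surface at z = 0. Lengths are in mm, angles in rad, forces in N, time in s.
With the tool pointing down it reaches from about 400 to 875 mm from the base axis. Payload 4.4 kg.
Tool frame: the origin (TCP) lies at the very end of the fingers, on their centre line; the grasp point (between the pads) lies ctrl.grip_depth behind it (ctrl.grip_depth is the distance from the TCP to the grasp point, in mm); y points along the fingers, x is the direction in which the jaws open and shut, and the axes are right-handed (so a half turn about y gives the same grasp; the last joint's range is limited). The gripper opens to 85 mm and grips with 20 to 120 N. Pads are 22 mm wide; open, the fingers measure 114 mm over their backs; the gripper's body (76 mm by 85 mm) begins 54 mm behind the grasp point. The pads swing forward as they close: fully open they stand 13 mm farther back than shut.
Start: joints at [1.075, 0.628, 0.038, 1.517, -0.027, 0.996, -0.02], TCP at [270.876, -590.884, 231.313] pointing down, gripper open.
Joint ranges: [-3.06, 3.06], [-0.37, 2.12], [-1.25, 1.32], [0.18, 2.47], [-1.1, 4.24], [0.23, 1.98], [-2.94, 2.94]. Speed limits (rad/s): [2.57, 2.57, 3.14, 3.14, 3.14, 3.14, 3.14].

INTERFACE

Orientations are given as [roll, pitch, yaw] about the fixed x, y, z axes, in that order (R = Rz(yaw) Ry(pitch) Rx(roll)).
In Python, from cell import ctrl gives the robot as it stands.
- The arm moves only by the tool apply_moves, never from a script. Its argument "motion" is a list of rows, each a list of 5 numbers: the shift along the tool's x, y, z in cm, then the turn about the tool's y in rad, then the finger opening in cm, from 0 to 8.54. In form: [[tx, ty, tz, roll, hand], ...]. A call has 1 to 20 rows; each row is the pose to reach, as a shift and turn from the pose commanded when the call began, along the tool's axes at that moment; what a row does not reach only later rows make up. A row lasts 1/8 s, in which the tool goes at most 62.5 mm and 10.7 degrees, less where a joint would pass 70% of its speed; a pose out of reach is approached as far as the arm can. A call with a gripper value outside its range is refused whole. The fingers move at their own pace and stop on an object; the grip force is fixed at half the most. Time passes only in rows, so rows that repeat a pose let the fingers close. It gives the time, the measured TCP pose, the force and the opening at its end, in the units of the state.
- ctrl.read_state(): the state, without advancing time (a new reading comes with each control period).
- ctrl.get_image(name): name is "scene" or "top"; returns a dict with "image" (420x560x3 uint8, red, green, blue), "vfov" (degrees; the focal length in pixels is half the picture's height over the tangent of half this angle, whatever the lens; pixels are square), "cx", "cy" (the principal point, pixels), "extrinsics" (4x4, takes a point from world to camera coordinates). Camera axes: x right, y up, looking along -z (the intrinsics and any distortion apply to the point x, -y, -z); pixel columns grow to the right and rows downward; lengths in mm; the calibration is good to about 2 mm. A picture is of the moment at which its call begins. There is no depth.
- ctrl.finish_job(): hands the job in, once; it reports no verdict.
Trained networks look in a picture, given as the dict that the camera call returned (one of the last four; its "shot" number tells which), for a name from the list of things; names that differ only in an ending like _2 or _b are one class to them, and where a whole thing is asked for, a point or a joint stands for the part that bears it (a point fixed in the world has none). Each returns a list of dicts, best first, with "confidence" (0 to 1); they miss things now and then, are a little off and sometimes report something else, mostly with a low value. They report only what shows in the picture. A call takes as long as a camera call.
- ctrl.search_frame(picture, query): "location" ([x, y, z] in mm, in world coordinates, good to about 4 mm: the middle of the surface that is visible of it).
- ctrl.mark_of(picture, query): "location" ([x, y, z] in mm, in world coordinates, good to about 4 mm: a listed point, or the origin of a listed thing).
The state is a dict: "clock": time; "qpos": joint angles; "qd": joint speeds; "tau": joint torques, N m; "eef_pos": TCP position; "tool_rot": TCP orientation; "force": force on the tool from outside, world axes, zero at the start; "torque": the same for the moment, N m; "width": finger opening in mm.
Only numpy, scipy, OpenCV 4.12 (cv2) and the standard library are available. Lean on these libraries where they do the work, as an engineer would, in place of code of your own. Each camera call takes 0.05 s, during which the arm holds its last target.

## Working session

There is one attempt and no reset: what is moved stays moved. The work goes in short steps, Python scripts to look and compute and a tool call to move; the robot and the scene stay as the last step left them, time stands still between calls to the robot, and variables do not carry over. Pictures are saved under pics/ and viewed, and the job is handed in when it is done.

Besides the shell and the picture viewer there is one more tool, called after "Emit:" in YAML: its name, and indented under it one key for each argument. apply_moves: Moves the arm, as the interface text tells. Its arguments: {"type":"object","properties":{"motion":{"type":"array","items":{"type":"array","items":{"type":"number"}}}},"required":["motion"]}

```bash
ls; mkdir -p pics; cat > h.py <<'E'
import numpy as np, cv2, json
from cell import ctrl
def save(p,n):
    cv2.imwrite('pics/%s.png'%n, p['image'][:,:,::-1])
def K(p):
    h=p['image'].shape[0]; f=h/2/np.tan(np.radians(p['vfov'])/2); return f
def proj(p,X):
    X=np.atleast_2d(X); E=np.array(p['extrinsics']); c=(E[:3,:3]@X.T).T+E[:3,3]
    f=K(p); return np.c_[p['cx']+f*c[:,0]/-c[:,2], p['cy']+f*(-c[:,1])/-c[:,2]]
def ray(p,u,v):
    E=np.array(p['extrinsics']); f=K(p); d=np.array([(u-p['cx'])/f,-(v-p['cy'])/f,-1]); R=E[:3,:3]
    return -R.T@E[:3,3], R.T@d
def atz(p,u,v,z):
    o,d=ray(p,u,v); return o+d*(z-o[2])/d[2]
def rpy(a):
    from scipy.spatial.transform import Rotation as Ro
    return Ro.from_euler('xyz',a).as_matrix()
E
python3 - <<'E'
from h import *
print({k:np.round(v,3).tolist() for k,v in ctrl.read_state().items()}, ctrl.grip_depth)
for n in ['scene','top']:
    p=ctrl.get_image(n); save(p,n+'0'); print({k:v for k,v in p.items() if k!='image'})
    for q in ['jar','jar_cap','board','tongs','pin_ring','jaw_right','jaw_left','rest','jar_a','honey_jar','cream_jar','cups']:
        print(q,[(np.round(d['location']).tolist(),round(d['confidence'],2)) for d in ctrl.mark_of(p,q)][:5])
E
```

```text
pics
{'clock': 0.0, 'qpos': [1.075, 0.629, 0.038, 1.518, -0.027, 0.996, -0.02], 'qd': [-0.002, -0.001, -0.002, 0.001, -0.001, -0.001, 0.001], 'tau': [-0.0, -56.34, 1.226, -19.344, 0.011, 0.01, -0.0], 'eef_pos': [270.611, -590.289, 230.379], 'tool_rot': [-1.571, 0.002, -1.141], 'force': [-0.588, -0.311, -0.143], 'torque': [0.004, 0.019, -0.02], 'width': 85.482} 18.700000000000003
{'vfov': 46.25735021940381, 'cx': 277.41326020243184, 'cy': 212.32325262030156, 'extrinsics': array([[ 3.25636914e-01,  9.45410272e-01,  1.26498278e-02,
        -1.89219597e+02],
       [-7.75721043e-01,  2.59492107e-01,  5.75257081e-01,
         4.47240227e+02],
       [ 5.40571423e-01, -1.97137678e-01,  8.17874851e-01,
        -1.48556413e+03],
       [ 0.00000000e+00,  0.00000000e+00,  0.00000000e+00,
         1.00000000e+00]]), 'shot': 1}
jar [([655.0, -267.0, 16.0], 0.98), ([522.0, -252.0, 33.0], 0.83), ([647.0, -140.0, 14.0], 0.65)]
jar_cap [([539.0, -188.0, 33.0], 0.65)]
board [([537.0, -200.0, -0.0], 0.92)]
tongs [([549.0, 202.0, 33.0], 0.76)]
pin_ring [([563.0, 145.0, 28.0], 0.7)]
jaw_right [([558.0,
[... 766 characters left out ...]
 [([524.0, -250.0, 27.0], 0.84), ([416.0, -268.0, 14.0], 0.8), ([653.0, -138.0, 14.0], 0.53)]
jar_cap [([544.0, -185.0, 33.0], 0.78)]
board [([535.0, -202.0, 1.0], 0.97)]
tongs [([545.0, 204.0, 29.0], 0.86), ([781.0, -94.0, 4.0], 0.32)]
pin_ring [([561.0, 144.0, 32.0], 0.86), ([496.0, 254.0, 29.0], 0.58)]
jaw_right [([558.0, 282.0, 33.0], 0.58)]
jaw_left [([525.0, -250.0, 28.0], 0.58), ([495.0, 254.0, 32.0], 0.54)]
rest [([549.0, 197.0, -6.0], 0.91), ([560.0, 140.0, 34.0], 0.16)]
jar_a [([524.0, -250.0, 27.0], 0.84), ([416.0, -268.0, 14.0], 0.8), ([653.0, -138.0, 14.0], 0.53)]
honey_jar [([803.0, 110.0, -1.0], 0.95)]
cream_jar [([782.0, -95.0, 6.0], 0.85)]
cups [([766.0, -233.0, -0.0], 0.9)]
```

View pics/scene0.png

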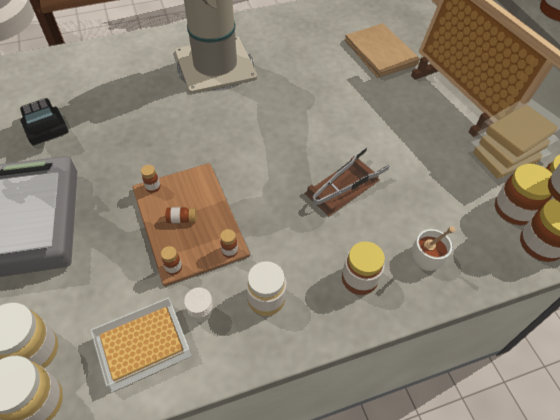

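View pics/top0.png

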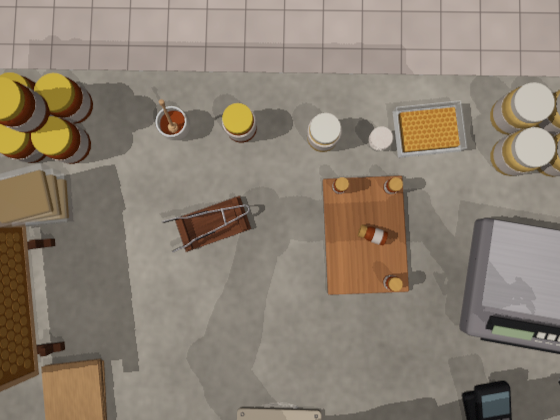

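The top view shows the fallen jar near (375,235) with its cap to the left. Three standing jars are at (342,184), (395,184) and (395,283), and the tongs lie on the rest near (213,222). I'll refine the jar and tongs next.

```bash
python3 - <<'E'
from h import *
for n in ['top','scene']:
    p=ctrl.get_image(n); im=p['image'][:,:,::-1]
    a=im[215:255,345:405] if n=='top' else im[190:240,150:210]
    b=im[190:255,155:265] if n=='top' else im[140:215,295:395]
    cv2.imwrite('pics/%s_j.png'%n,cv2.resize(a,None,fx=10,fy=10,interpolation=cv2.INTER_CUBIC))
    cv2.imwrite('pics/%s_t.png'%n,cv2.resize(b,None,fx=7,fy=7,interpolation=cv2.INTER_CUBIC))
    for q in ['jar','jar_cap','tongs']:
        print(n,q,[(np.round(d['location']).tolist(),round(d['confidence'],2)) for d in ctrl.mark_of(p,q)][:5])
    print('predicted base/cap px',proj(p,[[524,-250,33],[541,-187,33]]))
E
```

```text
top jar [([649.0, -265.0, 15.0], 0.83), ([654.0, -139.0, 14.0], 0.79), ([520.0, -250.0, 30.0], 0.78), ([418.0, -269.0, 13.0], 0.55)]
top jar_cap [([544.0, -189.0, 29.0], 0.77)]
top tongs [([550.0, 202.0, 29.0], 0.85)]
predicted base/cap px [[385.16909086 238.75626985]
 [359.36443857 231.22478659]]
scene jar [([656.0, -265.0, 17.0], 0.95), ([523.0, -249.0, 33.0], 0.91), ([649.0, -140.0, 15.0], 0.78), ([420.0, -265.0, 16.0], 0.72), ([555.0, 277.0, 31.0], 0.32)]
scene jar_cap [([543.0, -190.0, 35.0], 0.95), ([534.0, -201.0, 2.0], 0.58)]
scene tongs [([547.0, 203.0, 31.0], 0.89)]
predicted base/cap px [[166.28233848 214.56190548]
 [194.94191782 213.17938073]]
```

View pics/top_j.png

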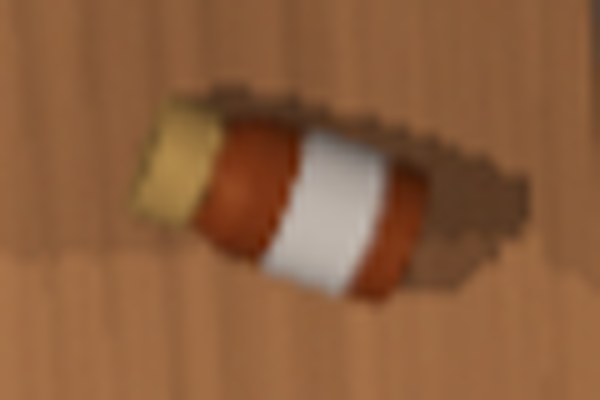

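View pics/top_t.png

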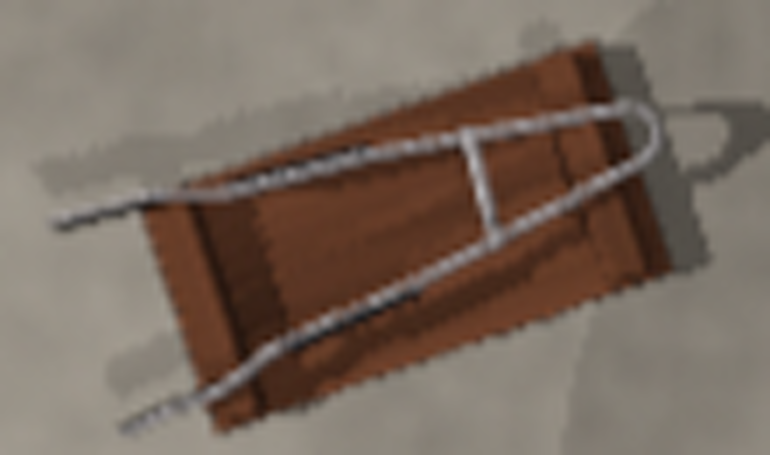

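View pics/scene_t.png

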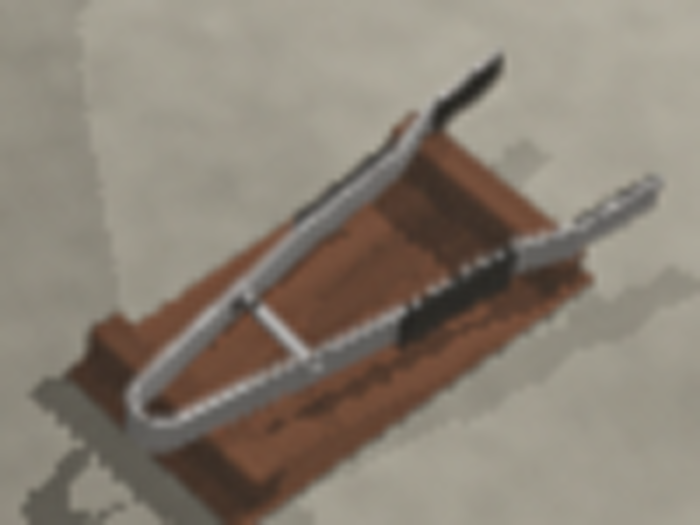

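```bash
cat >> h.py <<'E'
import os
from scipy.spatial.transform import Rotation as Ro
def cmd():
    # commanded pose: x,y,z,yaw
    return np.array(json.load(open('cmd.json')))
def setc(c): json.dump(list(map(float,c)),open('cmd.json','w'))
def ax(yaw): return np.array([[np.cos(yaw),np.sin(yaw),0],[0,0,-1],[-np.sin(yaw),np.cos(yaw),0]])
def plan(t):
    c=cmd(); d=ax(c[3])@(np.array(t[:3])-c[:3]); return np.r_[d/10, -(t[3]-c[3])]
def done(s):
    "s: the last row commanded (cm, rad)"
    c=cmd(); p=c[:3]+ax(c[3]).T@(10*np.array(s[:3])); setc(np.r_[p,c[3]-s[3]])
    st=ctrl.read_state(); print('t',round(st['clock'],2),'cmd',np.round(cmd(),2),'meas',np.round(st['eef_pos'],1),np.round(st['tool_rot'],3),'F',np.round(st['force'],1),'w',round(st['width'],2))
E
python3 - <<'E'
from h import *
setc([270.876,-590.884,231.313,-1.141])
print(plan([541.7,-184.3,120,-0.263]))
E
```

```text
[-25.67569662  11.1313      41.56104526  -0.878     ]
```

Emit:
apply_moves:
  motion:
    - [-25.68,0,41.56,-0.878,8.54]
    - [-25.68,0,41.56,-0.878,8.54]
    - [-25.68,0,41.56,-0.878,8.54]
    - [-25.68,0,41.56,-0.878,8.54]
    - [-25.68,0,41.56,-0.878,8.54]
    - [-25.68,0,41.56,-0.878,8.54]
    - [-25.68,0,41.56,-0.878,8.54]
    - [-25.68,6,41.56,-0.878,8.54]
    - [-25.68,11.13,41.56,-0.878,8.54]
    - [-25.68,11.13,41.56,-0.878,8.54]
    - [-25.68,11.13,41.56,-0.878,8.54]

```text
clock: 3.08
eef_pos: [542.2, -185.6, 121.5]
tool_rot: [-1.572, -0.002, -0.264]
force: [1.0, 0.2, 0.2]
width: 85.3
```

```bash
python3 - <<'E'
from h import *
done([-25.68,11.13,41.56,-0.878])
print(plan([541.7,-184.3,17,-0.263]))
p=ctrl.get_image('scene'); save(p,'s1')
E
```

```text
t 3.08 cmd [ 5.4167e+02 -1.8427e+02  1.2001e+02 -2.6000e-01] meas [ 542.2 -185.6  121.5] [-1.572 -0.002 -0.264] F [1.  0.2 0.2] w 85.27
[ 3.55282249e-03  1.03013000e+01 -2.64369082e-03 -0.00000000e+00]
```

View pics/s1.png

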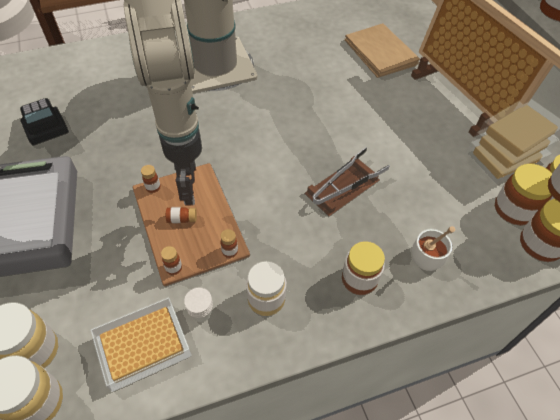

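The gripper hangs just above the cap end of the fallen jar, around (187,195). I'm lowering it now.

Emit:
apply_moves:
  motion:
    - [0,5,0,0,6]
    - [0,8,0,0,6]
    - [0,9.6,0,0,6]
    - [0,10.3,0,0,6]
    - [0,10.3,0,0,6]

```text
clock: 3.75
eef_pos: [542.4, -184.8, 18.0]
tool_rot: [-1.571, -0.002, -0.264]
force: [0.2, -0.6, 0.5]
width: 59.6
```

```bash
python3 - <<'E'
from h import *
done([0,10.3,0,0])
for n in ['scene','top']:
    p=ctrl.get_image(n); im=p['image'][:,:,::-1]
    a=im[200:260,340:420] if n=='top' else im[170:240,140:220]
    cv2.imwrite('pics/%s_2.png'%n,cv2.resize(a,None,fx=8,fy=8,interpolation=cv2.INTER_CUBIC))
E
```

```text
t 3.75 cmd [ 5.4167e+02 -1.8427e+02  1.7010e+01 -2.6000e-01] meas [ 542.4 -184.8   18. ] [-1.571 -0.002 -0.264] F [ 0.2 -0.6  0.5] w 59.56
```

View pics/scene_2.png

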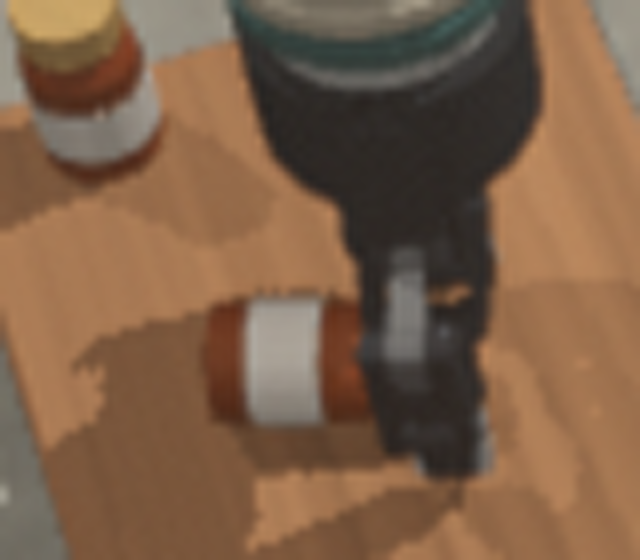

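View pics/top_2.png

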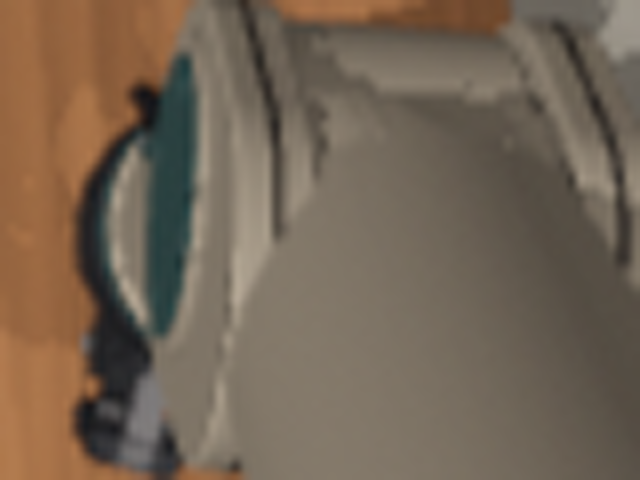

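The pads straddle the cap, next to the jar body at zoomed pixel (290,360). I'll close lightly.

Emit:
apply_moves:
  motion:
    - [0,0,0,0,3.4]
    - [0,0,0,0,3.4]
    - [0,0,0,0,3.4]
    - [0,0,0,0,3.1]
    - [0,0,0,0,3.1]

```text
clock: 4.47
eef_pos: [541.8, -184.2, 17.1]
tool_rot: [-1.571, -0.0, -0.263]
force: [-0.4, 0.5, 1.4]
width: 31.0
```

```bash
python3 - <<'E'
from h import *
done([0,0,0,0])
E
```

```text
t 4.47 cmd [ 5.4167e+02 -1.8427e+02  1.7010e+01 -2.6000e-01] meas [ 541.8 -184.2   17.1] [-1.571 -0.    -0.263] F [-0.4  0.5  1.4] w 31.02
```

Emit:
apply_moves:
  motion:
    - [0,0,0,0,2.9]
    - [0,0,0,0,2.9]
    - [0,-0.5,0,0,2.9]
    - [0,-1.0,-0.1,0,2.9]
    - [0,-1.5,-0.2,0,2.9]
    - [0,-1.5,-0.2,0,2.9]

```text
clock: 5.22
eef_pos: [541.4, -186.6, 32.5]
tool_rot: [-1.571, -0.001, -0.263]
force: [0.4, 0.6, -0.3]
width: 30.0
```

```bash
python3 - <<'E'
from h import *
done([0,-1.5,-0.2,0])
p=ctrl.get_image('scene'); im=p['image'][:,:,::-1]
a=im[170:240,140:220]
cv2.imwrite('pics/s3.png',cv2.resize(a,None,fx=8,fy=8,interpolation=cv2.INTER_CUBIC))
E
```

```text
t 5.22 cmd [ 5.4115e+02 -1.8620e+02  3.2010e+01 -2.6000e-01] meas [ 541.4 -186.6   32.5] [-1.571e+00 -1.000e-03 -2.630e-01] F [ 0.4  0.6 -0.3] w 30.01
```

View pics/s3.png

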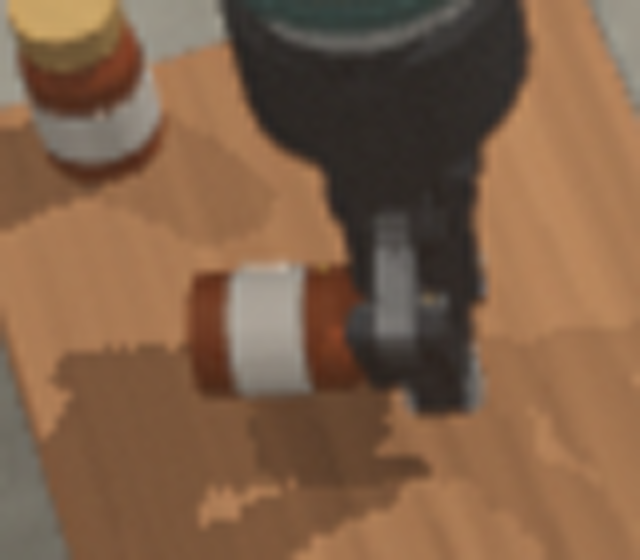

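Lifted, the jar stays level, gripped by the cap. I'll loosen in small steps so it pivots base-down, close above the board.

Emit:
apply_moves:
  motion:
    - [0,0,0,0,3.0]
    - [0,0,0,0,3.0]
    - [0,0,0,0,3.05]
    - [0,0,0,0,3.05]

```text
clock: 5.78
eef_pos: [541.1, -186.1, 31.9]
tool_rot: [-1.571, 0.0, -0.263]
force: [-0.1, 0.3, -1.1]
width: 30.5
```

```bash
cat > look.py <<'E'
from h import *
import sys
s=[float(x) for x in sys.argv[2:6]]; done(s)
p=ctrl.get_image('scene'); im=p['image'][:,:,::-1]
a=im[160:240,130:220]
cv2.imwrite('pics/%s.png'%sys.argv[1],cv2.resize(a,None,fx=6,fy=6,interpolation=cv2.INTER_CUBIC))
E
python3 look.py s4 0 0 0 0
```

```text
t 5.78 cmd [ 5.4115e+02 -1.8620e+02  3.2010e+01 -2.6000e-01] meas [ 541.1 -186.1   31.9] [-1.571  0.    -0.263] F [-0.1  0.3 -1.1] w 30.45
```

View pics/s4.png

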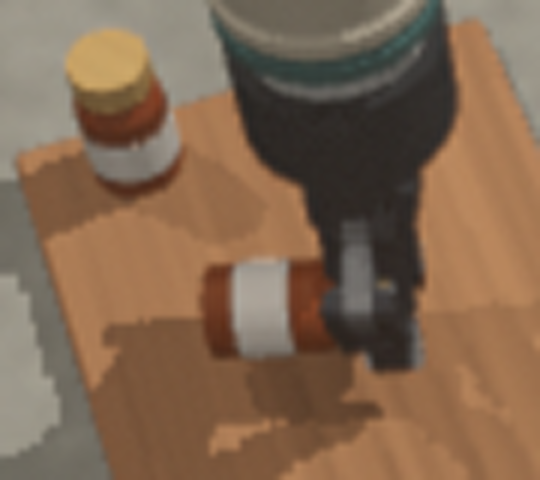

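Emit:
apply_moves:
  motion:
    - [0,0,0,0,3.1]
    - [0,0,0,0,3.1]
    - [0,0,0,0,3.12]
    - [0,0,0,0,3.14]

```text
clock: 6.32
eef_pos: [541.2, -186.2, 32.0]
tool_rot: [-1.571, -0.0, -0.263]
force: [-0.6, -0.8, -0.8]
width: 31.3
```

```bash
python3 look.py s5 0 0 0 0
```

```text
t 6.33 cmd [ 5.4115e+02 -1.8620e+02  3.2010e+01 -2.6000e-01] meas [ 541.2 -186.2   32. ] [-1.571 -0.    -0.263] F [-0.6 -0.8 -0.8] w 31.32
```

View pics/s5.png

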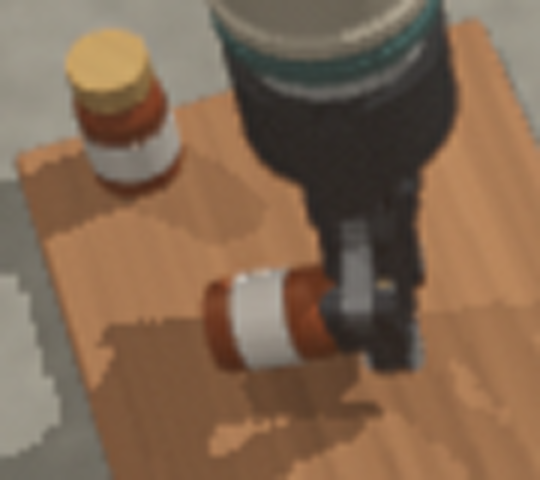

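It is starting to tilt base-down at an opening of about 3.12. I'll tighten a touch, raise, and loosen again.

Emit:
apply_moves:
  motion:
    - [0,0,0,0,3.06]
    - [0,-0.7,0,0,3.06]
    - [0,-1.5,0,0,3.06]
    - [0,-1.5,0,0,3.12]
    - [0,-1.5,0,0,3.14]
    - [0,-1.5,0,0,3.14]

```text
clock: 7.12
eef_pos: [541.0, -186.2, 46.8]
tool_rot: [-1.571, 0.0, -0.263]
force: [-1.3, -0.3, -1.5]
width: 31.5
```

```bash
python3 look.py s6 0 -1.5 0 0
```

```text
t 7.12 cmd [ 5.4115e+02 -1.8620e+02  4.7010e+01 -2.6000e-01] meas [ 541.  -186.2   46.8] [-1.571  0.    -0.263] F [-1.3 -0.3 -1.5] w 31.51
```

View pics/s6.png

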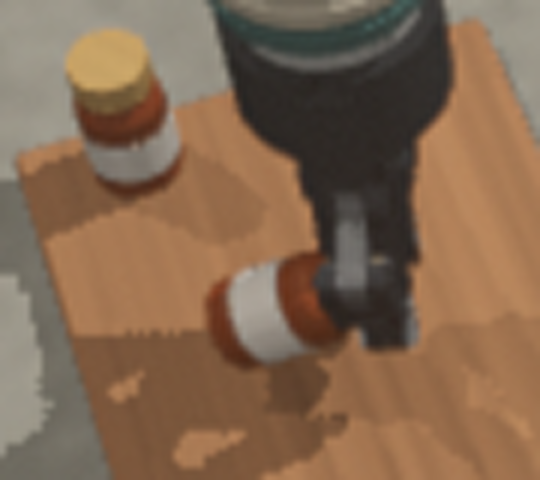

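Roughly 25° of tilt now. Repeating the same step.

Emit:
apply_moves:
  motion:
    - [0,0,0,0,3.06]
    - [0,-0.8,0,0,3.06]
    - [0,-1.6,0,0,3.06]
    - [0,-1.6,0,0,3.12]
    - [0,-1.6,0,0,3.15]
    - [0,-1.6,0,0,3.15]
    - [0,-1.6,0,0,3.15]
    - [0,-1.6,0,0,3.15]

```text
clock: 8.18
eef_pos: [541.1, -186.2, 62.9]
tool_rot: [-1.571, 0.0, -0.263]
force: [0.4, 0.0, -1.6]
width: 31.8
```

```bash
python3 look.py s7 0 -1.6 0 0
```

```text
t 8.18 cmd [ 5.4115e+02 -1.8620e+02  6.3010e+01 -2.6000e-01] meas [ 541.1 -186.2   62.9] [-1.571  0.    -0.263] F [ 0.4  0.  -1.6] w 31.76
```

View pics/s7.png

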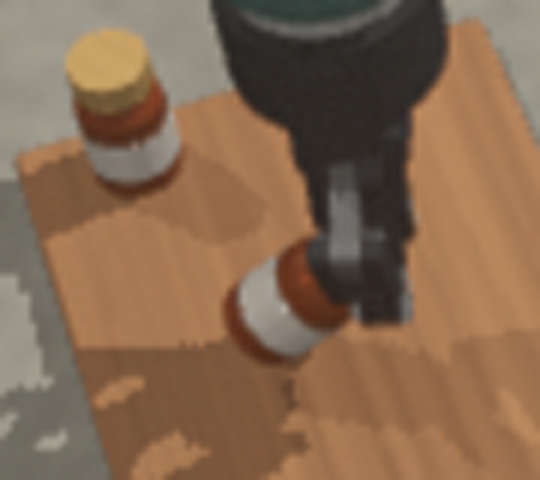

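Emit:
apply_moves:
  motion:
    - [0,0,0,0,3.15]
    - [0,0,0,0,3.16]
    - [0,0,0,0,3.16]
    - [0,0,0,0,3.16]

```text
clock: 8.72
eef_pos: [541.2, -186.2, 63.0]
tool_rot: [-1.571, -0.0, -0.263]
force: [-0.8, -0.6, -2.1]
width: 31.5
```

```bash
python3 look.py s8 0 0 0 0
```

```text
t 8.72 cmd [ 5.4115e+02 -1.8620e+02  6.3010e+01 -2.6000e-01] meas [ 541.2 -186.2   63. ] [-1.571 -0.    -0.263] F [-0.8 -0.6 -2.1] w 31.48
```

View pics/s8.png

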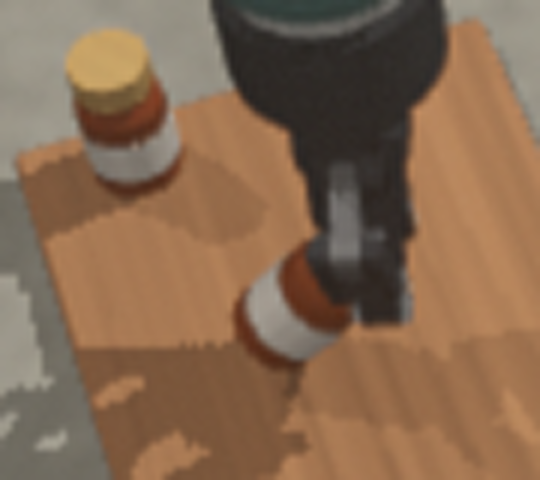

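Emit:
apply_moves:
  motion:
    - [0,0,0,0,3.17]
    - [0,0,0,0,3.17]
    - [0,0,0,0,3.17]
    - [0,0,0,0,3.17]
    - [0,0,0,0,3.17]
    - [0,0,0,0,3.17]
    - [0,0,0,0,3.17]

```text
clock: 9.65
eef_pos: [541.2, -186.2, 63.0]
tool_rot: [-1.571, -0.0, -0.263]
force: [0.4, 0.7, -1.2]
width: 31.7
```

```bash
python3 look.py s9 0 0 0 0
```

```text
t 9.65 cmd [ 5.4115e+02 -1.8620e+02  6.3010e+01 -2.6000e-01] meas [ 541.2 -186.2   63. ] [-1.571 -0.    -0.263] F [ 0.4  0.7 -1.2] w 31.73
```

View pics/s9.png

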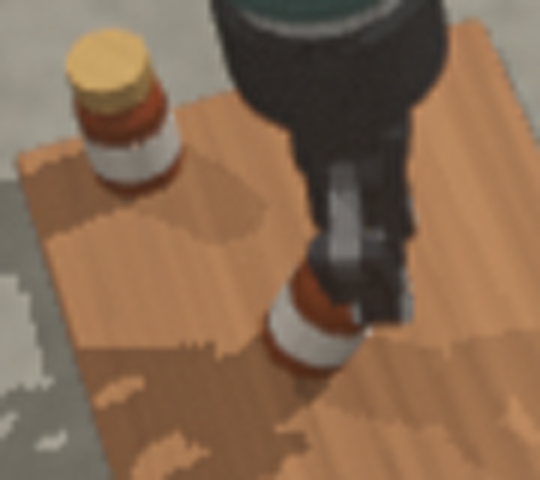

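Emit:
apply_moves:
  motion:
    - [0,0,0,0,3.18]
    - [0,0,0,0,3.18]
    - [0,0,0,0,3.18]
    - [0,0,0,0,3.18]
    - [0,0,0,0,3.18]
    - [0,0,0,0,3.18]
    - [0,0,0,0,3.18]

```text
clock: 10.58
eef_pos: [541.2, -186.2, 63.1]
tool_rot: [-1.571, -0.0, -0.263]
force: [0.2, 1.0, -0.3]
width: 32.1
```

```bash
python3 look.py s10 0 0 0 0
```

```text
t 10.57 cmd [ 5.4115e+02 -1.8620e+02  6.3010e+01 -2.6000e-01] meas [ 541.2 -186.2   63.1] [-1.571 -0.    -0.263] F [ 0.2  1.  -0.3] w 32.11
```

View pics/s10.png

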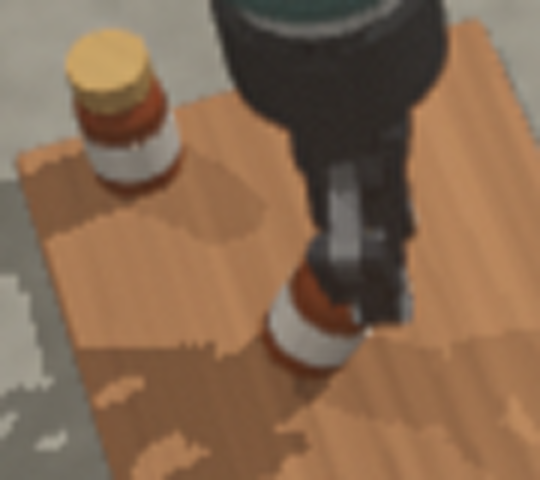

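The tilt has stopped at about 65°, so the base corner is probably touching. I'll raise it a little and loosen again.

Emit:
apply_moves:
  motion:
    - [0,0,0,0,3.08]
    - [0,-0.5,0,0,3.08]
    - [0,-0.5,0,0,3.14]
    - [0,-0.5,0,0,3.17]
    - [0,-0.5,0,0,3.17]
    - [0,-0.5,0,0,3.17]
    - [0,-0.5,0,0,3.17]
    - [0,-0.5,0,0,3.17]

```text
clock: 11.62
eef_pos: [541.2, -186.2, 68.0]
tool_rot: [-1.571, 0.0, -0.263]
force: [0.4, 0.4, -0.6]
width: 31.1
```

```bash
python3 look.py s11 0 -0.5 0 0
```

```text
t 11.62 cmd [ 5.4115e+02 -1.8620e+02  6.8010e+01 -2.6000e-01] meas [ 541.2 -186.2   68. ] [-1.571  0.    -0.263] F [ 0.4  0.4 -0.6] w 31.13
```

View pics/s11.png

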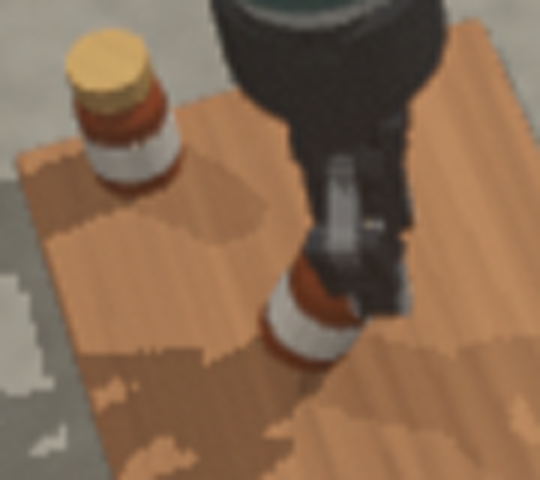

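Emit:
apply_moves:
  motion:
    - [0,0,0,0,3.18]
    - [0,0,0,0,3.18]
    - [0,0,0,0,3.18]
    - [0,0,0,0,3.18]
    - [0,0,0,0,3.18]

```text
clock: 12.3
eef_pos: [541.2, -186.2, 68.0]
tool_rot: [-1.571, -0.0, -0.263]
force: [-0.1, -0.0, -1.2]
width: 31.5
```

```bash
python3 look.py s12 0 0 0 0
```

```text
t 12.3 cmd [ 5.4115e+02 -1.8620e+02  6.8010e+01 -2.6000e-01] meas [ 541.2 -186.2   68. ] [-1.571 -0.    -0.263] F [-0.1 -0.  -1.2] w 31.46
```

View pics/s12.png

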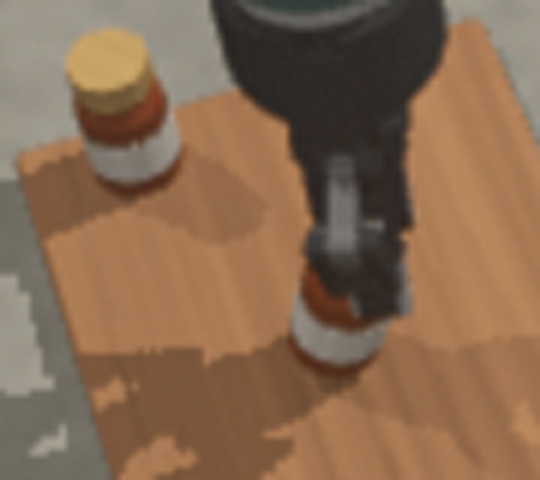

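Nearly upright. I'll lower it onto the board with the weak grip so the board squares it up.

Emit:
apply_moves:
  motion:
    - [0,0.2,0,0,3.17]
    - [0,0.4,0,0,3.17]
    - [0,0.5,0,0,3.17]
    - [0,0.6,0,0,3.17]
    - [0,0.7,0,0,3.17]
    - [0,0.8,0,0,3.17]
    - [0,0.8,0,0,3.17]

```text
clock: 13.22
eef_pos: [541.9, -186.5, 61.1]
tool_rot: [-1.571, -0.002, -0.263]
force: [-1.6, 0.6, 8.5]
width: 31.8
```

```bash
python3 look.py s13 0 0.8 0 0
```

```text
t 13.22 cmd [ 5.4115e+02 -1.8620e+02  6.0010e+01 -2.6000e-01] meas [ 541.9 -186.5   61.1] [-1.571 -0.002 -0.263] F [-1.6  0.6  8.5] w 31.76
```

View pics/s13.png

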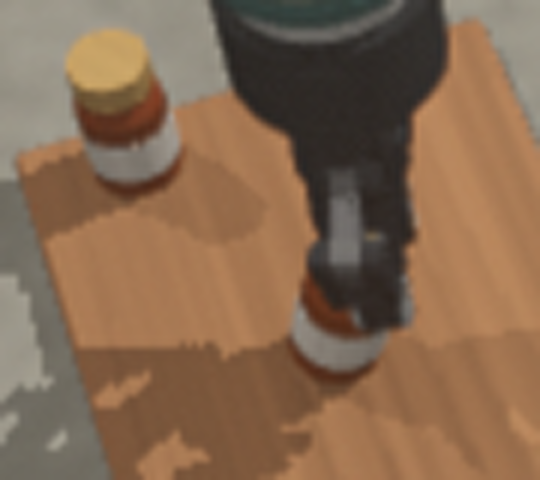

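Emit:
apply_moves:
  motion:
    - [0,-0.05,0,0,3.18]
    - [0,-0.05,0,0,3.2]
    - [0,-0.05,0,0,3.22]
    - [0,-0.05,0,0,3.25]
    - [0,-0.05,0,0,3.3]
    - [0,-0.05,0,0,3.4]
    - [0,-0.05,0,0,3.6]

```text
clock: 14.15
eef_pos: [541.0, -186.1, 60.3]
tool_rot: [-1.571, 0.0, -0.263]
force: [0.4, -0.5, 2.1]
width: 36.1
```

```bash
python3 look.py s14 0 -0.05 0 0
```

```text
t 14.15 cmd [ 5.4115e+02 -1.8620e+02  6.0510e+01 -2.6000e-01] meas [ 541.  -186.1   60.3] [-1.571  0.    -0.263] F [ 0.4 -0.5  2.1] w 36.08
```

View pics/s14.png

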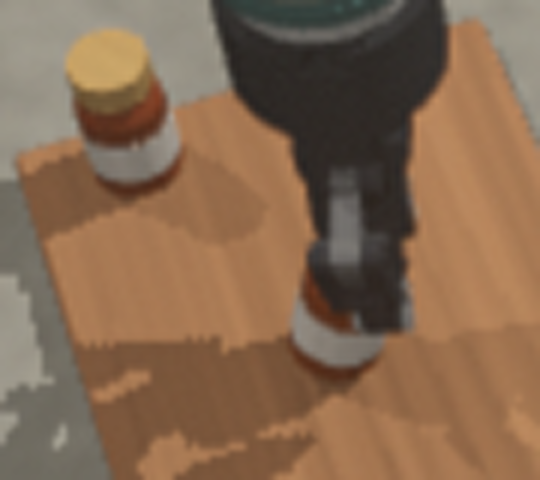

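The jar stands between the open fingers. I'll open wider and back straight up.

Emit:
apply_moves:
  motion:
    - [0,0,0,0,4.5]
    - [0,0,0,0,6]
    - [0,0,0,0,6]
    - [0,-2,0,0,6]
    - [0,-6,0,0,7]
    - [0,-12,0,0,8]
    - [0,-12,0,0,8]

```text
clock: 15.08
eef_pos: [544.5, -187.0, 185.1]
tool_rot: [-1.571, -0.01, -0.263]
force: [0.6, -0.3, -0.1]
width: 80.1
```

```bash
python3 look.py s15 0 -12 0 0; python3 - <<'E'
from h import *
setc(cmd())
# tongs geometry from marks, fresh views
for n in ['scene','top']:
    p=ctrl.get_image(n); save(p,n+'15')
    for q in ['tongs','pin_ring','jaw_right','jaw_left','rest']:
        print(n,q,[(np.round(d['location']).tolist(),round(d['confidence'],2)) for d in ctrl.mark_of(p,q)][:2])
E
```

```text
t 15.07 cmd [ 5.4115e+02 -1.8620e+02  1.8051e+02 -2.6000e-01] meas [ 544.5 -187.   185.1] [-1.571 -0.01  -0.263] F [ 0.6 -0.3 -0.1] w 80.13
scene tongs [([549.0, 207.0, 32.0], 0.56)]
scene pin_ring [([562.0, 141.0, 30.0], 0.66)]
scene jaw_right [([558.0, 277.0, 30.0], 0.98)]
scene jaw_left [([488.0, 250.0, 30.0], 0.78)]
scene rest [([550.0, 196.0, 4.0], 0.92)]
top tongs [([549.0, 206.0, 30.0], 0.6)]
top pin_ring [([559.0, 144.0, 31.0], 0.76), ([418.0, -268.0, 12.0], 0.54)]
top jaw_right [([800.0, 107.0, 0.0], 0.64), ([558.0, 279.0, 32.0], 0.6)]
top jaw_left [([495.0, 254.0, 27.0], 0.56)]
top rest [([551.0, 196.0, -6.0], 0.74)]
```

View pics/s15.png

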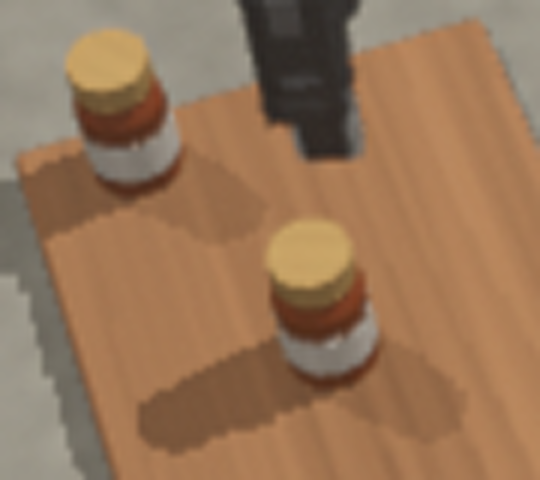

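The righted jar stands on the board, cap at zoomed (310,255). Now I'll fit the tongs' pose.

```bash
python3 - <<'E'
from h import *
p=ctrl.get_image('top')
for nm,(u,v) in dict(bow=(658,130),tipR=(55,222),tipL=(122,430),pR0=(240,185),pR1=(368,150),pL0=(275,350),pL1=(420,290),pinR=(468,128),pinL=(497,243)).items():
    print(nm,np.round(atz(p,155+u/7,190+v/7,40),1))
q=ctrl.get_image('scene')
for nm,(u,v) in dict(bow=(128,385),tipR=(500,55),tipL=(658,180),pL0=(400,320),pL1=(515,245),pR0=(300,215),pR1=(395,150),pinR=(240,297),pinL=(318,362)).items():
    print('s',nm,np.round(atz(q,295+u/7,140+v/7,40),1))
im=q['image'][:,:,::-1]; cv2.imwrite('pics/pin0.png',cv2.resize(im[165:215,305:365],None,fx=12,fy=12,interpolation=cv2.INTER_CUBIC))
E
```

```text
bow [590.4  84.3  40. ]
tipR [553.6 295.3  40. ]
tipL [481.5 268.9  40. ]
pR0 [568.  230.6  40. ]
pR1 [581.2 186.   40. ]
pL0 [510.6 216.3  40. ]
pL1 [532.6 166.2  40. ]
pinR [589.7 151.1  40. ]
pinL [549.6 139.7  40. ]
s bow [583.2  87.9  40. ]
s tipR [486.4 270.1  40. ]
s tipL [558.  297.9  40. ]
s pL0 [586.6 186.   40. ]
s pL1 [569.  237.4  40. ]
s pR0 [532.9 171.9  40. ]
s pR1 [516.  215.6  40. ]
s pinR [560.1 138.1  40. ]
s pinL [594.4 152.3  40. ]
```

View pics/pin0.png

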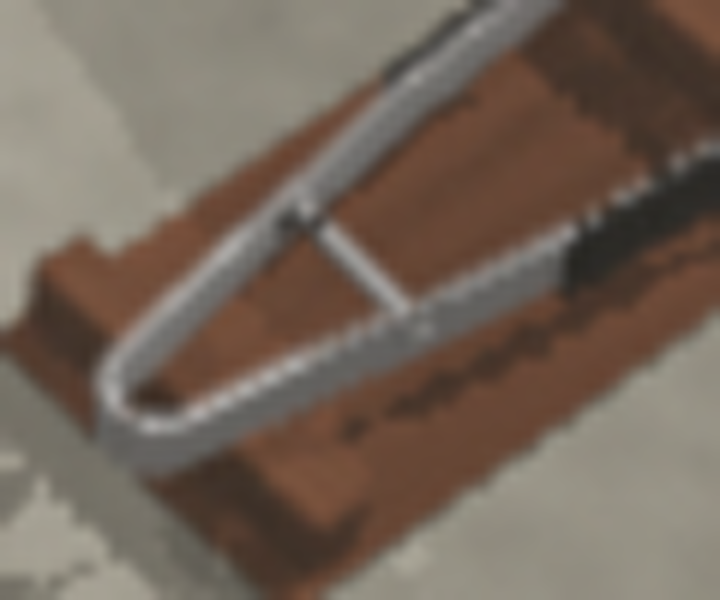

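View pics/top15.png

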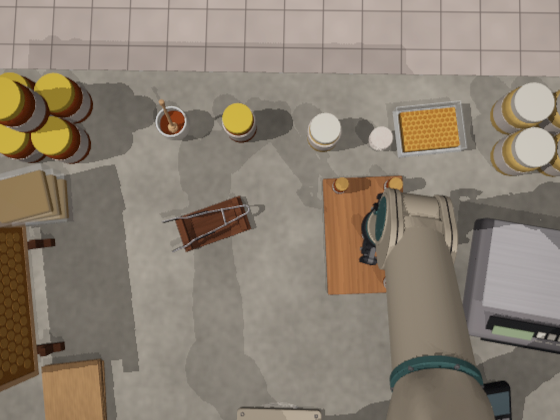

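```bash
python3 - <<'E'
from h import *
print(plan([551,195,110,0.340])); 
st=ctrl.read_state(); print(np.round(st['qpos'],2), np.round(st['eef_pos'],1))
p=ctrl.get_image('scene'); print('scene cam',ray(p,0,0)[0]); p=ctrl.get_image('top'); print(ray(p,0,0)[0])
E
```

```text
[-8.9594126   7.0513     37.06489014 -0.603     ]
[ 0.42  0.58 -0.21  1.79  0.17  0.79 -0.14] [ 541.2 -186.2  180.4]
scene cam [1211.60405695 -230.02582223  960.12102999]
[ 512.21710372  -15.0242229  1179.39156037]
```

Emit:
apply_moves:
  motion:
    - [-8.96,0,37.06,-0.603,8.5]
    - [-8.96,0,37.06,-0.603,8.5]
    - [-8.96,0,37.06,-0.603,8.5]
    - [-8.96,0,37.06,-0.603,8.5]
    - [-8.96,0,37.06,-0.603,8.5]
    - [-8.96,0,37.06,-0.603,8.5]
    - [-8.96,3.5,37.06,-0.603,8.5]
    - [-8.96,7.05,37.06,-0.603,8.5]
    - [-8.96,7.05,37.06,-0.603,8.5]

```text
clock: 17.05
eef_pos: [549.0, 194.1, 107.8]
tool_rot: [-1.571, 0.006, 0.341]
force: [-0.1, -1.0, 0.4]
width: 85.0
```

```bash
python3 - <<'E'
from h import *
done([-8.96,7.05,37.06,-0.603])
print(plan([551,195,12,0.340])); 
for n in ['scene','top']:
    p=ctrl.get_image(n); im=p['image'][:,:,::-1]
    a=im[180:260,150:270] if n=='top' else im[110:220,285:405]
    cv2.imwrite('pics/%s_16.png'%n,cv2.resize(a,None,fx=6,fy=5 if n=='scene' else 6,interpolation=cv2.INTER_CUBIC))
p=ctrl.get_image('top')
E
```

```text
t 17.05 cmd [5.5098e+02 1.9495e+02 1.1001e+02 3.4000e-01] meas [549.  194.1 107.8] [-1.571  0.006  0.341] F [-0.1 -1.   0.4] w 85.03
[ 3.25708178e-03  9.80130000e+00  3.69458189e-03 -5.55111512e-17]
```

View pics/scene_16.png

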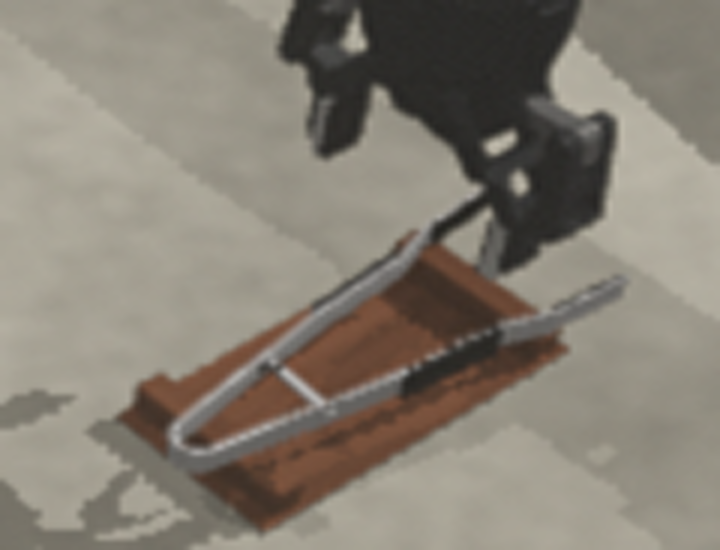

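View pics/top_16.png

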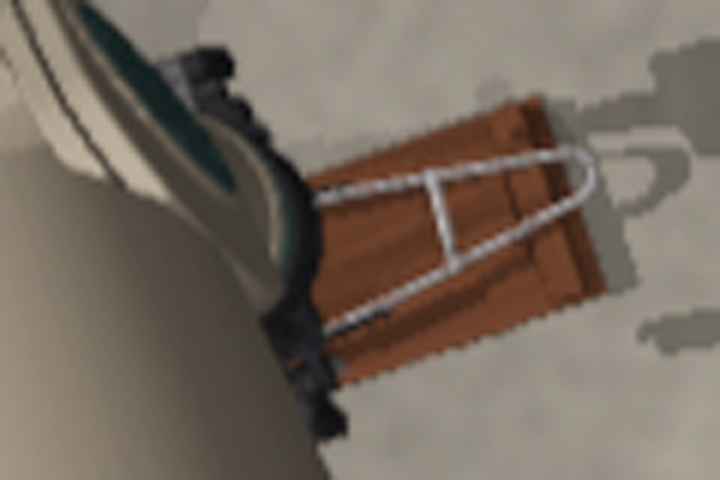

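The open fingers straddle the tongs in line with the black plates. I'll go down part way and check the clearance.

Emit:
apply_moves:
  motion:
    - [0,3,0,0,8.5]
    - [0,5,0,0,8.5]
    - [0,5.6,0,0,8.5]
    - [0,5.6,0,0,8.5]

```text
clock: 17.7
eef_pos: [551.7, 195.1, 55.0]
tool_rot: [-1.571, -0.002, 0.34]
force: [0.2, 0.6, -0.2]
width: 84.8
```

```bash
cat > lk2.py <<'E'
from h import *
import sys
s=[float(x) for x in sys.argv[2:6]]; done(s)
c=cmd(); 
p=ctrl.get_image('scene'); im=p['image'][:,:,::-1]
u,v=proj(p,c[:3])[0]; u=int(u); v=int(v); x0=max(0,u-60); y0=max(0,v-50)
cv2.imwrite('pics/%s.png'%sys.argv[1],cv2.resize(im[y0:y0+90,x0:x0+120],None,fx=6,fy=6,interpolation=cv2.INTER_CUBIC)); print(x0,y0)
E
python3 lk2.py s17 0 5.6 0 0
```

```text
t 17.7 cmd [5.5098e+02 1.9495e+02 5.4010e+01 3.4000e-01] meas [551.7 195.1  55. ] [-1.571 -0.002  0.34 ] F [ 0.2  0.6 -0.2] w 84.81
290 120
```

View pics/s17.png

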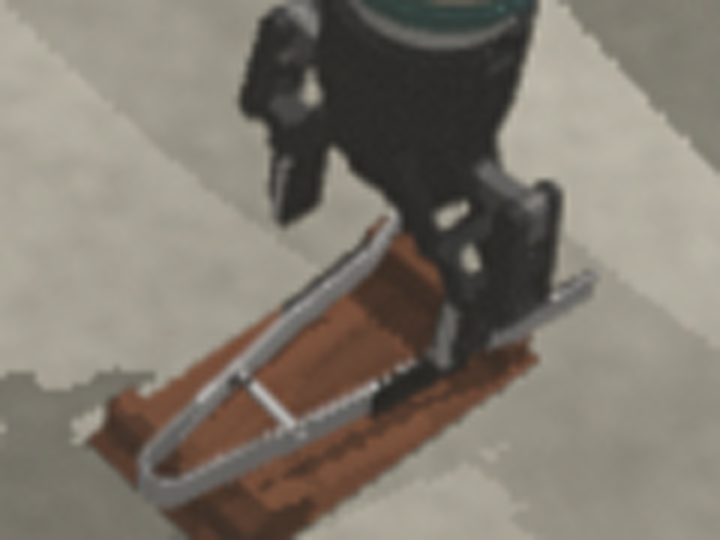

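Emit:
apply_moves:
  motion:
    - [0,1.5,0,0,8.5]
    - [0,3,0,0,8.5]
    - [0,4.0,0,0,8.5]
    - [0,4.2,0,0,8.5]
    - [0,4.2,0,0,8.5]

```text
clock: 18.38
eef_pos: [551.0, 195.1, 11.8]
tool_rot: [-1.571, 0.0, 0.34]
force: [-0.2, -0.1, 0.6]
width: 85.0
```

```bash
python3 lk2.py s18 0 4.2 0 0
```

```text
t 18.38 cmd [5.5098e+02 1.9495e+02 1.2010e+01 3.4000e-01] meas [551.  195.1  11.8] [-1.571  0.     0.34 ] F [-0.2 -0.1  0.6] w 85.04
288 131
```

View pics/s18.png

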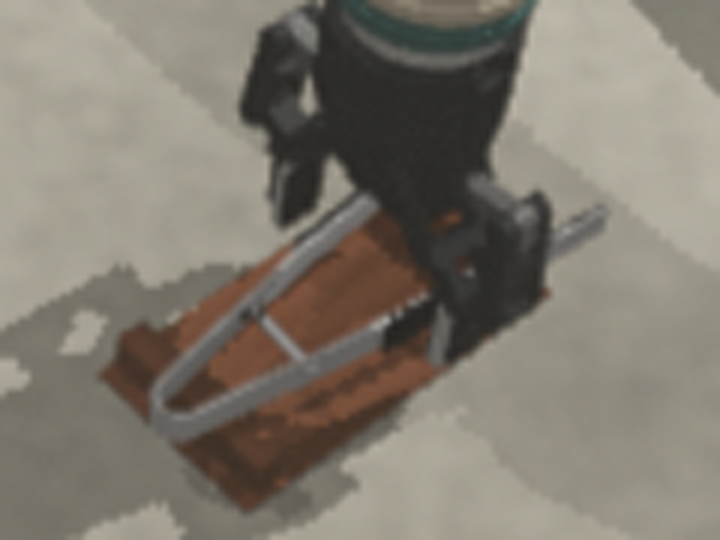

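Both fingers are outside the plates with no contact force. I'll squeeze part way.

Emit:
apply_moves:
  motion:
    - [0,0,0,0,7]
    - [0,0,0,0,6.2]
    - [0,0,0,0,5.8]
    - [0,0,0,0,5.4]
    - [0,0,0,0,5.0]
    - [0,0,0,0,4.7]
    - [0,0,0,0,4.5]
    - [0,0,0,0,4.5]

```text
clock: 19.42
eef_pos: [551.9, 195.5, 13.0]
tool_rot: [-1.571, -0.002, 0.34]
force: [-0.2, 0.4, 7.5]
width: 45.4
```

```bash
python3 lk2.py s19 0 0 0 0
```

```text
t 19.43 cmd [5.5098e+02 1.9495e+02 1.2010e+01 3.4000e-01] meas [551.9 195.5  13. ] [-1.571 -0.002  0.34 ] F [-0.2  0.4  7.5] w 45.37
288 131
```

View pics/s19.png

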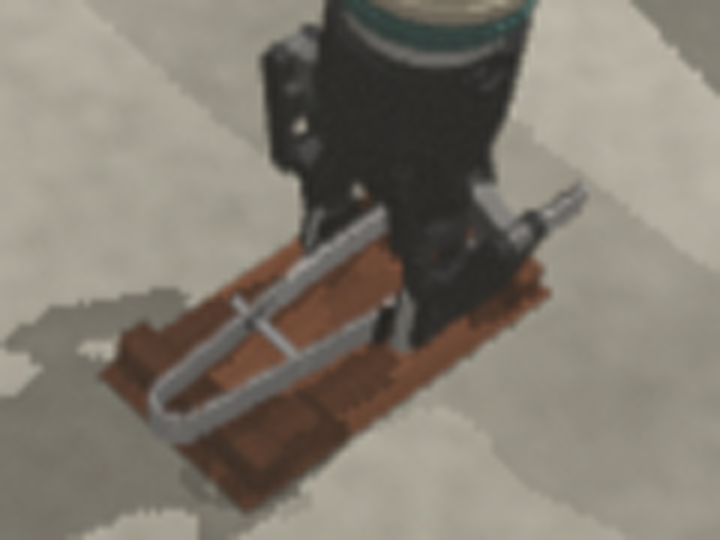

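The squeeze works and the pin now sticks out of the left arm at (240,302). The 7.5 N is the fingers' forward swing pressing down. I'll tighten to nearly the mark and lift gently.

Emit:
apply_moves:
  motion:
    - [0,-0.1,0,0,4.4]
    - [0,-0.15,0,0,4.3]
    - [0,-0.15,0,0,4.3]
    - [0,-0.4,0,0,4.3]
    - [0,-1.0,0,0,4.3]
    - [0,-2.0,0,0,4.3]
    - [0,-3.0,0,0,4.3]
    - [0,-3.0,0,0,4.3]

```text
clock: 20.48
eef_pos: [551.9, 195.2, 43.3]
tool_rot: [-1.571, -0.002, 0.34]
force: [-0.8, 0.7, -1.3]
width: 43.7
```

```bash
python3 lk2.py s20 0 -3 0 0
```

```text
t 20.48 cmd [5.5098e+02 1.9495e+02 4.2010e+01 3.4000e-01] meas [551.9 195.2  43.3] [-1.571 -0.002  0.34 ] F [-0.8  0.7 -1.3] w 43.65
289 123
```

View pics/s20.png

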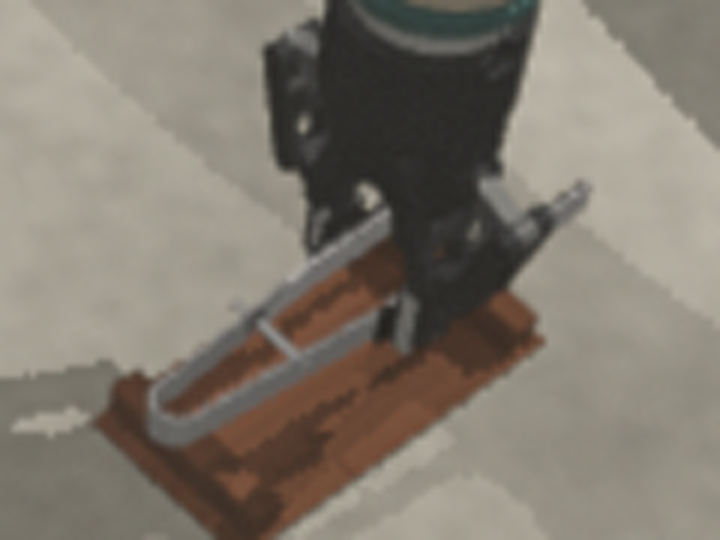

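The tongs are clear of the rest, still level, and the weight shows as about -1.3 N. While the arm is away I'll locate the righted jar precisely.

```bash
python3 - <<'E'
from h import *
for n in ['scene','top']:
    p=ctrl.get_image(n); im=p['image'][:,:,::-1]
    for q in ['jar_cap','jar']:
        print(n,q,[(np.round(d['location'],1).tolist(),round(d['confidence'],2)) for d in ctrl.mark_of(p,q)][:6])
    u,v=proj(p,[535,-190,70])[0]; x0=int(u)-25;y0=int(v)-22; print(x0,y0)
    cv2.imwrite('pics/%s_21.png'%n,cv2.resize(im[y0:y0+45,x0:x0+50],None,fx=12,fy=12,interpolation=cv2.INTER_CUBIC))
    # segment brass cap, get centroid per component, other jars for calibration
    hsv=cv2.cvtColor(im,cv2.COLOR_BGR2HSV); print('pix',proj(p,[535,-190,81]))
    np.set_printoptions(linewidth=200)
    print(hsv[int(v)-2,int(u)-8:int(u)+9].tolist())
E
```

```text
scene jar_cap [([529.9, -210.4, 82.6], 0.85), ([535.3, -203.9, 1.7], 0.28)]
scene jar [([649.6, -135.7, 16.4], 0.97), ([418.2, -266.3, 17.5], 0.88), ([534.0, -213.9, 16.2], 0.57), ([656.6, -267.2, 15.5], 0.56)]
165 179
pix [[190.2968323  199.03948244]]
[[19, 124, 199], [19, 124, 199], [18, 123, 199], [19, 124, 199], [19, 124, 200], [18, 124, 197], [14, 127, 179], [13, 128, 174], [13, 125, 175], [13, 128, 172], [13, 128, 171], [13, 128, 175], [13, 129, 176], [13, 128, 175], [13, 126, 174], [13, 127, 173], [13, 128, 169]]
top jar_cap [([533.0, -212.1, 77.6], 0.57)]
top jar [([651.8, -136.5, 14.2], 0.58), ([417.2, -266.4, 14.2], 0.52), ([649.5, -262.4, 12.1], 0.48), ([531.6, -211.7, 10.6], 0.46)]
337 211
pix [[363.70864914 233.36728708]]
[[13, 145, 162], [13, 144, 158], [13, 145, 162], [13, 150, 150], [13, 145, 146], [13, 146, 145], [13, 149, 137], [13, 156, 131], [11, 60, 136], [11, 52, 142], [8, 130, 116], [11, 205, 117], [15, 170, 108], [18, 152, 138], [18, 148, 148], [18, 150, 148], [18, 149, 147]]
```

View pics/scene_21.png

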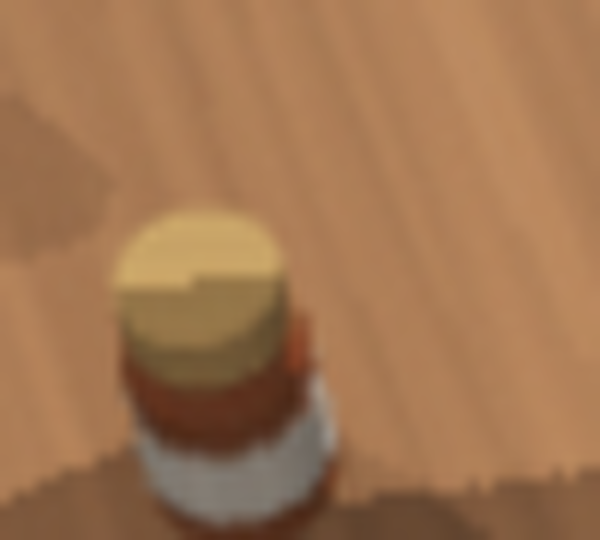

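View pics/top_21.png

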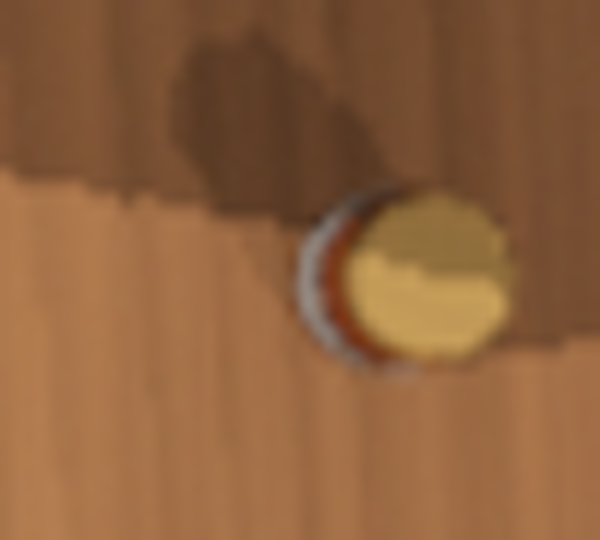

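```bash
python3 - <<'E'
from h import *
p=ctrl.get_image('scene'); q=ctrl.get_image('top')
print(atz(p,181.7-.5,202.3-.5,81), atz(q,372.7-.5,233.9-.5,81))
# base/body check: body outline in scene bottom ; triangulate both rays
o1,d1=ray(p,181.2,201.8);o2,d2=ray(q,372.2,233.4)
A=np.c_[d1,-d2]; s=np.linalg.lstsq(A,o2-o1,rcond=None)[0]; print(o1+d1*s[0],o2+d2*s[1])
# predicted base ring for upright jar
for X in [[531.5,-211,81],[531.5,-211,67],[531.5,-211,61],[531.5,-211,15]]: print(X,(proj(p,X)[0]-[165,179]+.5)*12,(proj(q,X)[0]-[337,211]+.5)*12)
E
```

```text
[ 536.0840422  -210.78793233   81.        ] [ 535.35980698 -209.82564006   81.        ]
[ 535.20651534 -210.76294156   79.85798747] [ 535.38645321 -210.04993204   79.73532537]
[531.5, -211, 81] [193.81798011 260.93973474] [434.26773185 294.72544529]
[531.5, -211, 67] [204.93603201 305.56877295] [421.57463115 295.69084014]
[531.5, -211, 61] [209.63048852 324.41281874] [416.23225607 296.09716334]
[531.5, -211, 15] [244.28377349 463.51477593] [377.10759398 299.07285447]
```

```bash
python3 - <<'E'
from h import *
print(plan([514.2,-286,420,-0.263]))
E
```

```text
[-19.50680922 -37.7987     -44.11557233   0.603     ]
```

Now I'll carry them gently, high and in view of both cameras, over to the board side.

Emit:
apply_moves:
  motion:
    - [0,-1.5,0,0,4.3]
    - [0,-4,-0.5,0,4.3]
    - [-0.7,-6.5,-1.5,0.02,4.3]
    - [-1.5,-9,-3.3,0.05,4.3]
    - [-2.7,-11.5,-6,0.08,4.3]
    - [-3.9,-14,-8.8,0.12,4.3]
    - [-5.1,-16.5,-11.5,0.16,4.3]
    - [-6.3,-19,-14.2,0.2,4.3]
    - [-7.5,-21.5,-17,0.24,4.3]
    - [-8.7,-24,-19.7,0.28,4.3]
    - [-9.9,-26.5,-22.4,0.32,4.3]
    - [-11.1,-29,-25.1,0.36,4.3]
    - [-12.3,-31,-27.8,0.4,4.3]
    - [-13.5,-33,-30.5,0.44,4.3]
    - [-14.7,-35,-33.2,0.48,4.3]
    - [-15.9,-36,-36,0.52,4.3]
    - [-17.1,-37,-38.7,0.56,4.3]
    - [-18.3,-37.8,-41.4,0.59,4.3]
    - [-19.2,-37.8,-43.4,0.603,4.3]
    - [-19.5,-37.8,-44.1,0.603,4.3]

```text
clock: 23.42
eef_pos: [513.5, -286.8, 419.9]
tool_rot: [-1.571, 0.001, -0.264]
force: [0.3, 1.6, -1.6]
width: 43.1
```

```bash
python3 - <<'E'
from h import *
done([-19.5,-37.8,-44.1,.603])
for n in ['scene','top']:
    p=ctrl.get_image(n); im=p['image'][:,:,::-1]
    c=cmd(); u,v=proj(p,[c[0]+10,c[1]+30,c[2]+20])[0]; x0=max(0,int(u)-75);y0=max(0,int(v)-60); print(n,x0,y0)
    cv2.imwrite('pics/%s_22.png'%n,cv2.resize(im[y0:y0+115,x0:x0+155],None,fx=5,fy=5,interpolation=cv2.INTER_CUBIC))
    for q in ['jaw_right','jaw_left','pin_ring','tongs']:
        print(n,q,[(np.round(d['location'],1).tolist(),round(d['confidence'],2)) for d in ctrl.mark_of(p,q)][:6])
E
```

```text
t 23.43 cmd [ 5.1421e+02 -2.8583e+02  4.2001e+02 -2.6000e-01] meas [ 513.5 -286.8  419.9] [-1.571e+00  1.000e-03 -2.640e-01] F [ 0.3  1.6 -1.6] w 43.1
scene 44 11
scene jaw_right [([551.8, -219.7, 437.2], 0.77)]
scene jaw_left [([512.5, -208.0, 439.1], 0.97)]
scene pin_ring [([488.7, -333.3, 435.8], 0.98), ([532.9, -204.6, 2.4], 0.39)]
scene tongs [([504.3, -276.5, 436.3], 0.7), ([782.8, -99.7, -1.3], 0.35)]
top 367 177
top jaw_right [([555.5, -212.9, 440.7], 0.89)]
top jaw_left [([514.0, -205.9, 434.5], 0.61)]
top pin_ring []
top tongs []
```

View pics/scene_22.png

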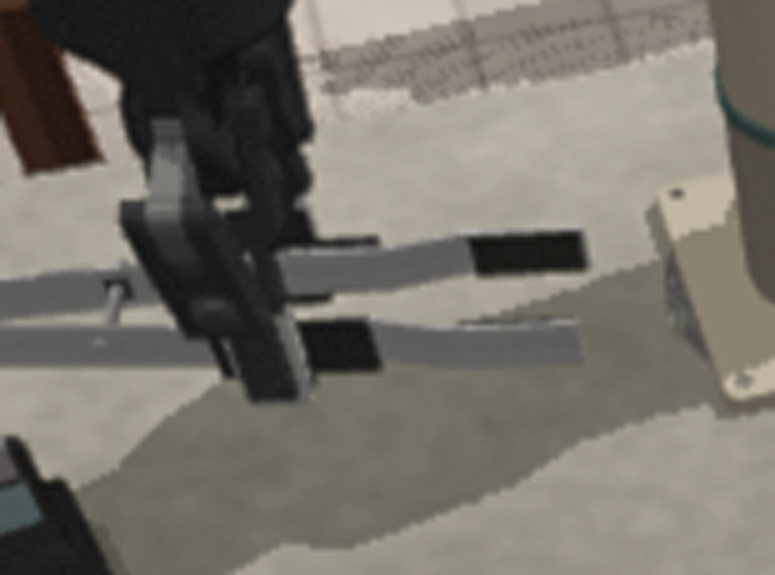

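View pics/top_22.png

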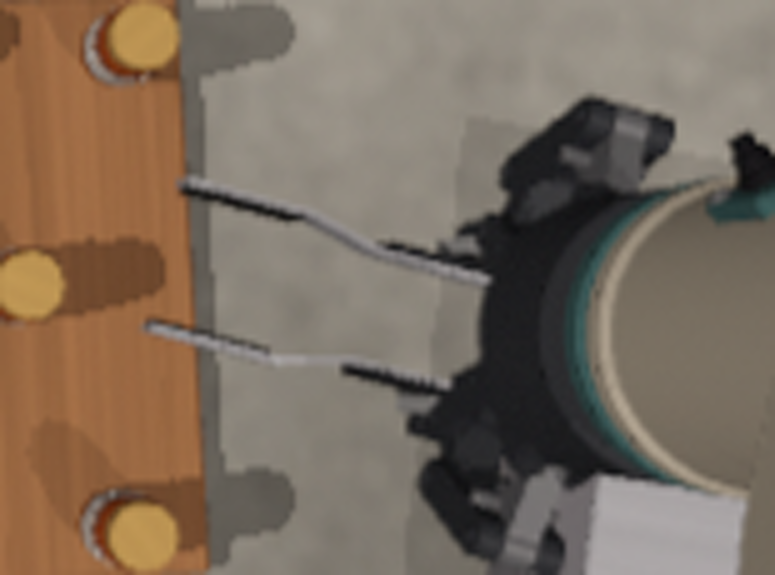

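```bash
python3 - <<'E'
from h import *
ims=[];ws=[]
for i in range(6):
    p=ctrl.get_image('top'); ims.append(p['image'].astype(float)); ws.append(ctrl.read_state()['width'])
print(np.round(ws,2),np.mean(ws))
im=np.mean(ims,0).astype(np.uint8)[:,:,::-1]
cv2.imwrite('pics/top_23.png',cv2.resize(im[207:262,392:462],None,fx=11,fy=10.9,interpolation=cv2.INTER_CUBIC))
# inner gap at given z: print gap in px between two edge guesses later
c=cmd(); z=c[2]+20+8
for X in [[514+78*.26-20*.966,-286+78*.966+20*.26,z],[514+78*.26+20*.966,-286+78*.966-20*.26,z]]: print((proj(p,X)[0]-[392,207]+.5)*[11,10.9])
E
```

```text
[43.06 42.93 43.24 43.19 42.83 43.23] 43.07949704602805
[217.88955866 391.4326072 ]
[292.3652418 122.5876345]
```

View pics/top_23.png

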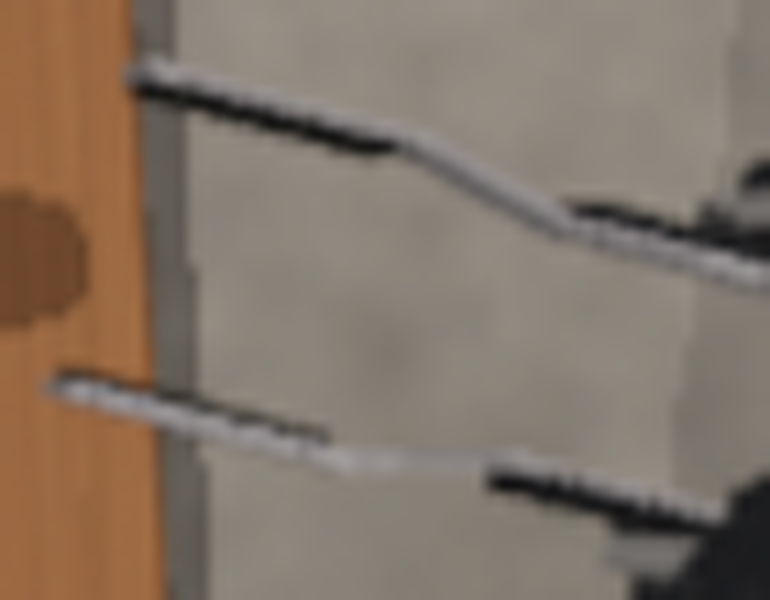

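The top view shows the tongs level, with the inner jaw edges at about (262,128) and (190,400). That is a gap of roughly 41.5 mm, which agrees with a width of 43.1 mm. Now I'll squeeze to the mark (42 mm) and descend over the jar.

Emit:
apply_moves:
  motion:
    - [0,0,0,0,4.25]
    - [0,0.5,0,0,4.2]
    - [0,2,0,0,4.2]
    - [0,4.5,0,0,4.2]
    - [0,7.5,0,0,4.2]
    - [0,10.5,0,0,4.2]
    - [0,13.5,0,0,4.2]
    - [0,16.5,0,0,4.2]
    - [0,19.5,0,0,4.2]
    - [0,22.5,0,0,4.2]
    - [0,25.5,0,0,4.2]
    - [0,28,0,0,4.2]
    - [0,29.5,0,0,4.2]
    - [0,30,0,0,4.2]
    - [0,30,0,0,4.2]
    - [0,30,0,0,4.2]

```text
clock: 26.22
eef_pos: [514.9, -286.1, 120.9]
tool_rot: [-1.571, -0.002, -0.263]
force: [-0.4, -0.1, -0.9]
width: 42.1
```

```bash
cat > fin.py <<'E'
from h import *
import sys
tag=sys.argv[1]; done([float(x) for x in sys.argv[2:6]])
ws=[];acc={}
for n in ['scene','top']:
    ims=[]
    for i in range(3):
        p=ctrl.get_image(n); ims.append(p['image'].astype(float)); ws.append(ctrl.read_state()['width'])
    im=np.mean(ims,0).astype(np.uint8)[:,:,::-1]
    c=cmd(); u,v=proj(p,[535,-225,115])[0]; x0=int(u)-38;y0=int(v)-28; print(n,x0,y0)
    cv2.imwrite('pics/%s_%s.png'%(n,tag),cv2.resize(im[y0:y0+57,x0:x0+76],None,fx=10,fy=10,interpolation=cv2.INTER_CUBIC))
    for q in ['jaw_right','jaw_left','pin_ring','tongs','jar_cap']:
        print(n,q,[(np.round(d['location'],1).tolist(),round(d['confidence'],2)) for d in ctrl.mark_of(p,q)][:2])
print(np.mean(ws),np.std(ws), ctrl.read_state()['clock'])
E
python3 fin.py f1 0 30 0 0
```

```text
t 26.23 cmd [ 5.1421e+02 -2.8583e+02  1.2001e+02 -2.6000e-01] meas [ 514.9 -286.1  120.9] [-1.571 -0.002 -0.263] F [-0.4 -0.1 -0.9] w 42.05
scene 134 165
scene jaw_right [([552.0, -217.6, 138.5], 0.67)]
scene jaw_left [([511.6, -211.5, 140.9], 0.93)]
scene pin_ring [([488.8, -336.9, 138.8], 0.84)]
scene tongs [([504.7, -277.3, 139.8], 0.75), ([651.6, -138.9, 15.7], 0.56)]
scene jar_cap [([530.5, -215.1, 83.8], 0.64), ([551.4, -217.5, 140.0], 0.28)]
top 343 205
top jaw_right [([554.1, -215.1, 139.7], 0.69), ([417.4, -267.9, 12.4], 0.29)]
top jaw_left [([516.9, -208.6, 134.4], 0.6)]
top pin_ring []
top tongs [([767.0, -232.6, -4.6], 0.72), ([505.5, -274.1, 135.6], 0.46)]
top jar_cap [([531.7, -212.2, 76.8], 0.55)]
42.130158446613095 0.20920307411254846 27.025
```

View pics/scene_f1.png

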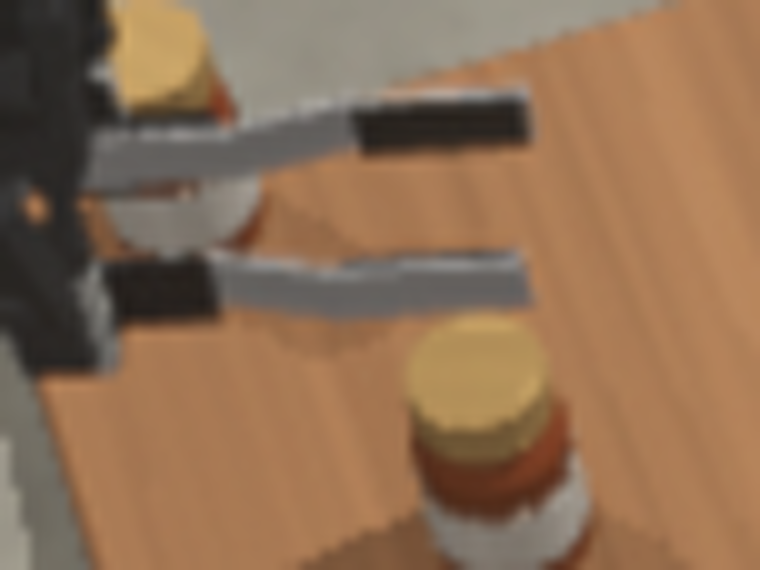

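View pics/top_f1.png

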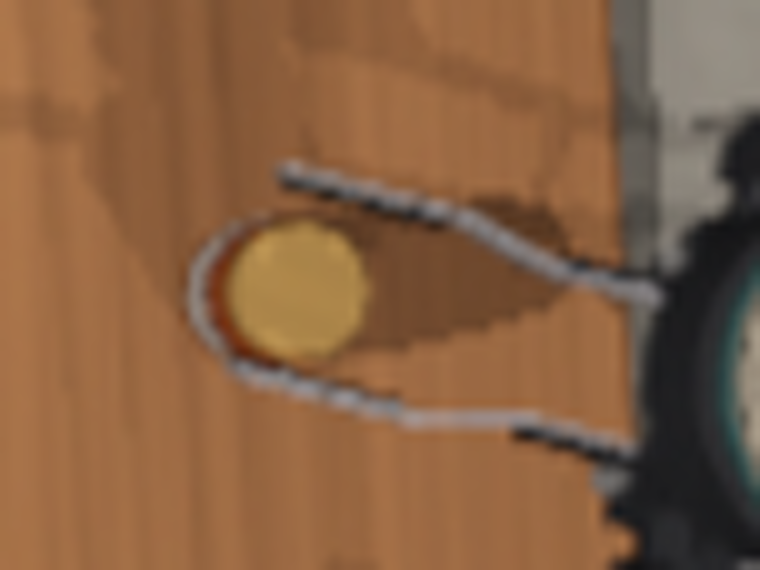

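```bash
python3 - <<'E'
from h import *
q=ctrl.get_image('top')
def pt(u,v,z): return atz(q,343+u/10-.5,205+v/10-.5,z)
L=pt(320,384,147.5); R=pt(367,209,131.5); Rt=pt(367,200,147.5)
print('L',L,'R',R,'mid',(L+R)/2,'gap',np.linalg.norm((L-R)[:2]))
print('ends L',pt(235,362,147.5),pt(405,405,147.5),'R',pt(282,172,147.5),pt(455,215,147.5))
print('cap',pt(298,288,81))
p=ctrl.get_image('scene')
def ps(u,v,z): return atz(p,134+u/10-.5,165+v/10-.5,z)
print('S L end top',ps(528,90,147.5),'L pad start',ps(355,105,147.5),'R end top',ps(525,252,147.5),'R end bottom',ps(528,303,131.5),'L end bot',ps(528,142,131.5))
print('cap',ps(478,372,81))
E
```

```text
L [ 513.21411146 -203.24668018  147.5       ] R [ 552.51677017 -216.31552101  131.5       ] mid [ 532.86544081 -209.7811006   139.5       ] gap 41.41851738109668
ends L [ 517.62305136 -184.58697379  147.5       ] [ 509.03017558 -221.87949334  147.5       ] R [ 559.65620748 -194.51510622  147.5       ] [ 550.99841905 -232.54969607  147.5       ]
cap [ 535.59897677 -210.05701655   81.        ]
S L end top [ 517.10339545 -185.52881759  147.5       ] L pad start [ 509.56151651 -221.27445763  147.5       ] R end top [ 559.65851917 -195.9358381   147.5       ] R end bottom [ 560.31942294 -197.714973    131.5       ] L end bot [ 517.65287253 -187.91853943  131.5       ]
cap [ 535.88444865 -210.5184165    81.        ]
```

Width averages 42.1 mm and everything is level. By pixel measurement in both views the cap sits about 2 mm toward tool +x from the jaw midline. I'll correct that and lower to about 4 cm above the cap.

Emit:
apply_moves:
  motion:
    - [0.1,0.3,0,0,4.19]
    - [0.2,0.8,0,0,4.19]
    - [0.2,1.3,0,0,4.19]
    - [0.2,1.6,0,0,4.19]
    - [0.2,1.6,0,0,4.19]
    - [0.2,1.6,0,0,4.19]
    - [0.2,1.6,0,0,4.19]

```text
clock: 28.0
eef_pos: [516.3, -286.4, 104.2]
tool_rot: [-1.571, -0.0, -0.263]
force: [0.2, 0.0, -0.5]
width: 41.9
```

```bash
python3 fin.py f2 0.2 1.6 0 0; python3 - <<'E'
from h import *
p=ctrl.get_image('scene'); save(p,'scene_full'); 
for n in ['scene','top']:
    p=ctrl.get_image(n); print([(np.round(d['location']).tolist(),round(d['confidence'],2)) for q in ['jar','honey_jar','cream_jar','cups'] for d in ctrl.mark_of(p,q)])
im=ctrl.get_image('scene')
pp=im; u,v=proj(pp,[498,-345,125])[0]; x0=int(u)-20;y0=int(v)-16; print(x0,y0)
cv2.imwrite('pics/pin_f2.png',cv2.resize(pp['image'][y0:y0+34,x0:x0+45,::-1],None,fx=16,fy=16,interpolation=cv2.INTER_CUBIC))
E
```

```text
t 28.0 cmd [ 5.1614e+02 -2.8635e+02  1.0401e+02 -2.6000e-01] meas [ 516.3 -286.4  104.2] [-1.571 -0.    -0.263] F [ 0.2  0.  -0.5] w 41.89
scene 134 165
scene jaw_right [([552.9, -218.3, 119.9], 0.82)]
scene jaw_left [([514.6, -208.2, 122.0], 0.89)]
scene pin_ring [([490.3, -339.1, 120.2], 0.94), ([419.7, -265.6, 15.0], 0.2)]
scene tongs [([508.1, -276.4, 121.7], 0.58)]
scene jar_cap [([532.3, -213.5, 83.1], 0.81)]
top 343 205
top jaw_right [([553.7, -216.0, 121.4], 0.53)]
top jaw_left [([519.4, -206.6, 118.9], 0.53), ([418.3, -269.3, 14.5], 0.44)]
top pin_ring []
top tongs [([508.5, -273.9, 123.3], 0.52)]
top jar_cap [([652.6, -263.5, 15.6], 0.68), ([533.6, -212.1, 78.7], 0.6)]
41.92234959882094 0.1458662378067521 28.8
[([419.0, -268.0, 15.0], 0.72), ([534.0, -210.0, 15.0], 0.69), ([658.0, -267.0, 15.0], 0.66), ([648.0, -139.0, 15.0], 0.59), ([802.0, 113.0, 1.0], 0.8), ([780.0, -94.0, -4.0], 0.74), ([769.0, -233.0, -2.0], 0.69)]
[([651.0, -138.0, 17.0], 0.68), ([531.0, -211.0, 9.0], 0.65), ([420.0, -267.0, 13.0], 0.63), ([650.0, -262.0, 13.0], 0.59), ([801.0, 110.0, -4.0], 0.83), ([529.0, -207.0, 0.0], 0.72), ([529.0, -216.0, 10.0], 0.52), ([779.0, -94.0, 2.0], 0.7), ([768.0, -230.0, -1.0], 0.61), ([649.0, -141.0, 13.0], 0.29)]
92 175
```

View pics/top_f2.png

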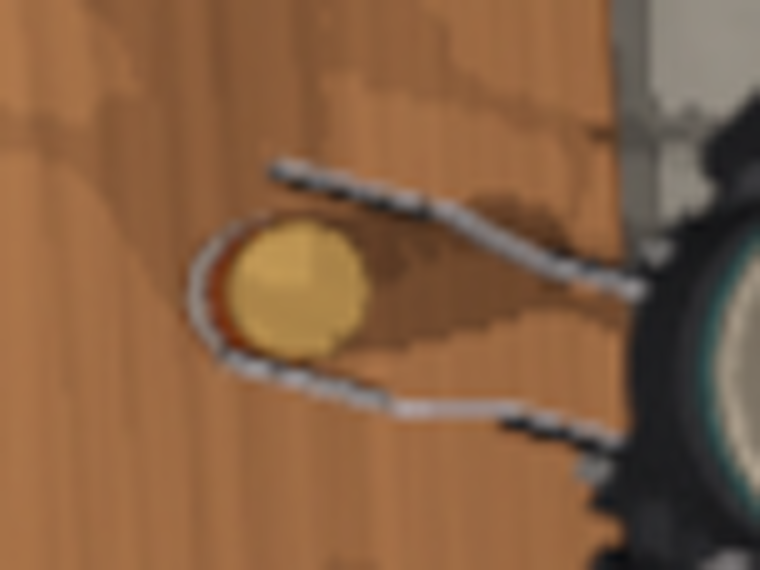

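View pics/scene_f2.png

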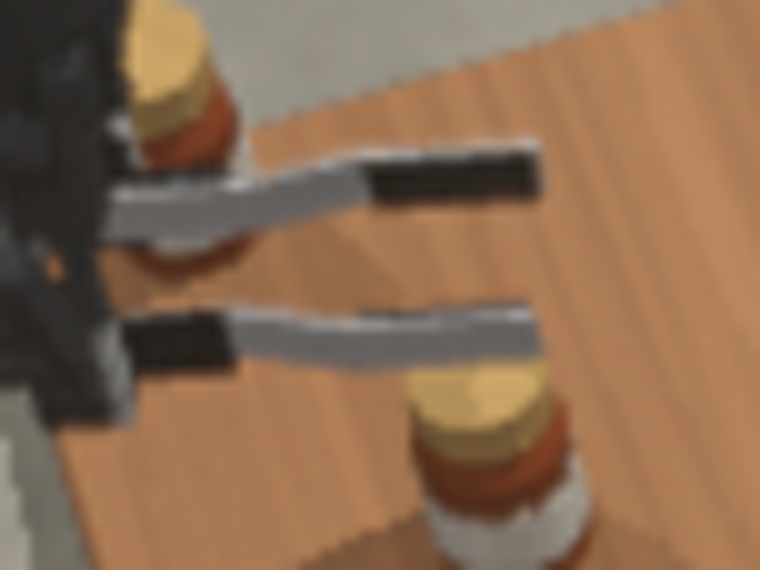

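View pics/pin_f2.png

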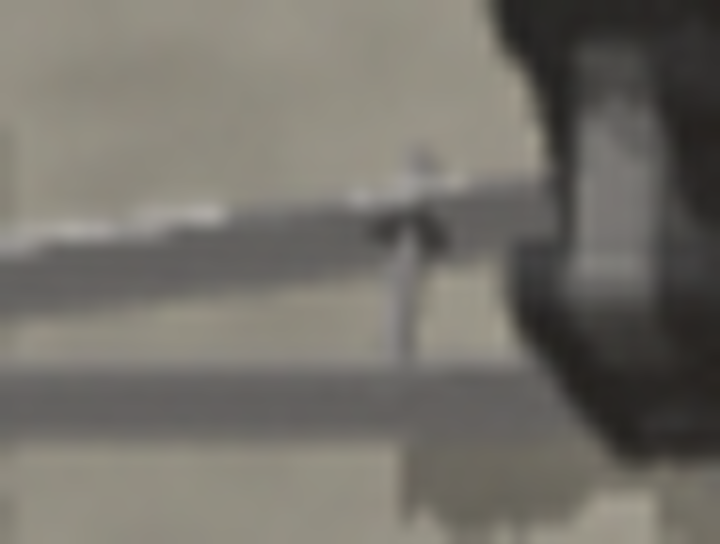

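View pics/scene_full.png

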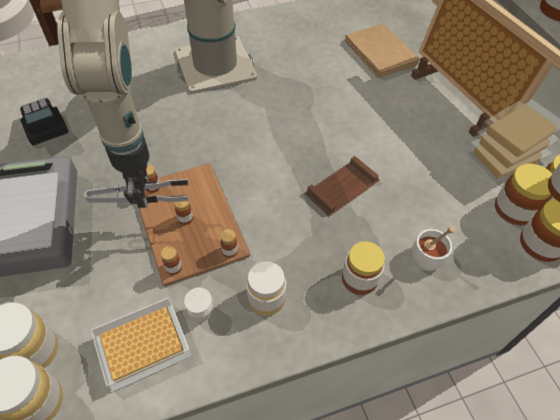

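```bash
python3 - <<'E'
from h import *
q=ctrl.get_image('top'); p=ctrl.get_image('scene')
def pt(u,v,z): return atz(q,343+u/10-.5,205+v/10-.5,z)[:2]
def ps(u,v,z): return atz(p,134+u/10-.5,165+v/10-.5,z)[:2]
a=np.array([.26,.966]); b=np.array([.966,-.26])
cap=(pt(298,288,81)+ps(478,372,81))/2; print('cap',cap)
# top: outer-top tips (front ends), z 131
for nm,L,R in [('top',pt(222,362,131),pt(272,163,131)),('scene',ps(540,140,131),ps(533,305,131))]:
    m=(L+R)/2; print(nm,L,R,'tipmid-cap along/across',(m-cap)@a,(m-cap)@b,'tip outer gap',(R-L)@b)
# body profile across jaw middle in top image, along b through the cap centre at z=131
c0=cap
im=q['image'].astype(float).mean(2)
for off in (-8,0,8):
    s=np.arange(-28,29,1.0); X=np.array([np.r_[c0+a*off+b*t,131] for t in s]); uv=proj(q,X).astype(np.float32)
    v=cv2.remap(im.astype(np.float32),uv[:,0],uv[:,1],cv2.INTER_LINEAR).ravel(); print(off,[(int(t),int(x)) for t,x in zip(s,v) if abs(t)>14])
E
```

```text
cap [ 535.74171271 -210.28771653]
top [ 517.64489595 -184.40383711] [ 562.3845749  -195.13515575] tipmid-cap along/across 20.931586517587398 -1.2069972792385875 tip outer gap 46.00867271136555
scene [ 517.50753341 -185.31583786] [ 560.77689817 -196.81729238] tipmid-cap along/across 19.45176305945197 -1.7126133896634157 tip outer gap 44.78858453299385
-8 [(-28, 105), (-27, 108), (-26, 111), (-25, 119), (-24, 127), (-23, 128), (-22, 121), (-21, 110), (-20, 99), (-19, 92), (-18, 97), (-17, 103), (-16, 102), (-15, 98), (15, 61), (16, 59), (17, 53), (18, 46), (19, 57), (20, 76), (21, 98), (22, 116), (23, 132), (24, 126), (25, 118), (26, 114), (27, 113), (28, 112)]
0 [(-28, 111), (-27, 114), (-26, 118), (-25, 125), (-24, 131), (-23, 126), (-22, 112), (-21, 95), (-20, 86), (-19, 80), (-18, 90), (-17, 99), (-16, 109), (-15, 119), (15, 67), (16, 68), (17, 64), (18, 58), (19, 65), (20, 80), (21, 95), (22, 111), (23, 126), (24, 122), (25, 117), (26, 115), (27, 114), (28, 114)]
8 [(-28, 107), (-27, 110), (-26, 113), (-25, 113), (-24, 111), (-23, 104), (-22, 91), (-21, 81), (-20, 87), (-19, 96), (-18, 108), (-17, 121), (-16, 126), (-15, 126), (15, 80), (16, 84), (17, 74), (18, 62), (19, 67), (20, 83), (21, 98), (22, 112), (23, 124), (24, 115), (25, 106), (26, 104), (27, 103), (28, 103)]
```

In the profile across the jaws, the steel edges lie at -23.5 and +23 mm from the cap centre, so the cap is midway to within about 1 mm. Width is 41.9 mm, which gives a gap of about 40 mm. Jaw mid-height is about 122 mm, roughly 4 cm above the cap. The other goods have not moved, so I'm handing in.

```bash
python3 - <<'E'
from h import *
s=ctrl.read_state(); print(s['clock'],s['width'],np.round(s['eef_pos'],1),np.abs(s['qd']).max())
print(ctrl.finish_job())
E
```

```text
29.5 42.053839364810045 [ 516.2 -286.4  104. ] 0.0010207398119160336
the job is handed in; nothing more can be done
None
```

I righted the jar and let go of it. I then picked up the tongs, squeezed them to the 40 mm mark and handed in while holding them still over its cap, at 29.5 s of the 72 s.

- **Jar:** I gripped it by the cap and loosened the fingers a little at a time so it swung base-down. I set it on the board and released it. Both cameras place its cap at about (536, -210), 80 mm high, against the 81 mm expected for a standing jar.
- **Squeeze:** The width over the plates averaged 41.9 mm (42 at the mark), which gives a jaw gap of about 40 mm. A gap measurement from the top picture agreed earlier, at 41.5 mm with the width reading 43.1 mm. I could see the pin sticking out, but the pictures are too coarse to read the ring itself, so the mark rests on the width reading.
- **Final pose:** The tongs are level and the arm is still. Jaw mid-height is about 122 mm, roughly 4 cm above the cap. The cap looked midway between the jaws to within about 0.5 mm in the edge profile and 1–2 mm from the jaw tips.
- **Disagreement:** The networks put the jaws about 2 mm off centre the other way, within their 4 mm accuracy, so I left the position as it was.
- **Other goods:** The last pictures show the other jars and the cups where they stood at the start.

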